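# Fetch the blue valve from behind the capacitors

## Robot

A 6-joint arm with a two-finger parallel gripper is mounted at the origin on the work surface. World frame = base frame: x ahead of the robot, y to its left, z up, the work surface at z = 0. Lengths are in mm, angles in rad, forces in N, time in s.
With the tool pointing down it reaches from about 300 to 950 mm from the base axis. Payload 3.1 kg.
Tool frame: the origin (TCP) lies midway between the tips of the shut fingers; the grasp point (between the pads) lies 19 mm behind it; z points along the fingers, y is the line along which they close (so a half turn about z gives the same grasp; the last joint's range is limited). The gripper opens to 85 mm and grips with 20 to 120 N. Pads are 22 mm wide; open, the fingers measure 114 mm over their backs; the gripper's body (76 mm by 85 mm) begins 54 mm behind the grasp point. The pads swing forward as they close: fully open they stand 13 mm farther back than shut.
Start: joints at [1.13, 0.308, 1.634, -0, 1.2, -0.07], TCP at [226.501, 582.52, 231.272] pointing down, gripper open.
Joint ranges: [-3.06, 3.06], [-0.79, 1.96], [0.05, 2.63], [-1.19, 4.34], [0.05, 2.64], [-2.94, 2.94]. Speed limits (rad/s): [2.79, 2.79, 3.14, 3.14, 3.14, 3.14].

## Interface

Orientations are given as [roll, pitch, yaw] about the fixed x, y, z axes, in that order (R = Rz(yaw) Ry(pitch) Rx(roll)).
In Python, from plant import arm gives the robot as it stands.
- The arm moves only by the tool move_arm, never from a script. Its argument "increments" is text: rows parted by semicolons, each of 7 numbers parted by spaces: the shift along the tool's x, y, z in units of 150 mm (1.0 is 150 mm), then the turn, a rotation vector about the tool's x, y, z in units of 0.5 rad (1.0 is 0.5 rad), then the opening, from -1 (shut) to 1 (fully open). A call has exactly 8 rows; each row is the pose to reach, as a shift and turn from the pose commanded when the call began, along the tool's axes at that moment; what a row does not reach only later rows make up. A row lasts 1/8 s, in which the tool goes at most 62.5 mm and 10.7 degrees, less where a joint would pass 70% of its speed; a pose out of reach is approached as far as the arm can. A call with a number of a shift or a turn outside -1 to 1 is refused whole. A call with a gripper value outside its range is refused whole. The fingers move at their own pace and stop on an object; the grip force is fixed at half the most. Time passes only in rows, so rows that repeat a pose let the fingers close, or fill a call up. It gives the time, the measured TCP pose, the force, the opening and the grip force at its end, in the units of the state.
- arm.get_obs(): the state, without advancing time (a new reading comes with each control period).
- arm.get_image(name): name is "side" or "top"; returns (picture, depth): 400x640x3 uint8, blue, green, red; 400x640 float32, mm along the optical axis (not along the pixel's ray), 0 where there is no reading.
- arm.get_calibration(name): a dict with "fx", "fy", "cx", "cy" (pixels), "view" (4x4, takes a point from world to camera coordinates). Camera axes: x right, y down, z forward; pixel columns grow to the right and rows downward; lengths in mm; the calibration is good to about 2 mm. A picture is of the moment at which its call begins. get_calibration takes no time and is no camera call.
- arm.close_job(): hands the job in; it is judged then, once.
Trained networks look in the newest picture that a camera, given by its name, has taken for a name from the list of things; names that differ only in an ending like _2 or _b are one class to them, and where a whole thing is asked for, a point or a joint stands for the part that bears it (a point fixed in the world has none). Each returns a list of dicts, best first, with "conf" (0 to 1); they miss things now and then, are a little off and sometimes report something else, mostly with a low value. They report only what shows in the picture. A call takes as long as a camera call.
- arm.recognise(camera, query): "bbox" ([left, top, right, bottom] in pixels, round what is visible of it).
- arm.silhouettes(camera, query): "region" (400x640 bool, what is visible of it) and "bbox" ([left, top, right, bottom] in pixels, round what is visible of it).
- arm.pinpoint(camera, query): "position" ([column, row] in pixels: a listed point, or the origin of a listed thing).
The state is a dict: "t": time; "joint_positions": joint angles; "qd": joint speeds; "tau": joint torques, N m; "position": TCP position; "ee_rot": TCP orientation; "ft_force": force on the tool from outside, world axes, zero at the start; "wrist_torque": the same for the moment, N m; "width": opening from 0.0 (shut) to 1.0 (fully open); "gripper_force": force on a finger pad.
Only numpy, scipy, OpenCV 4.12 (cv2) and the standard library are available. Lean on these libraries where they do the work, as an engineer would, in place of code of your own. Each camera call takes 0.05 s, during which the arm holds its last target. There are 200 camera calls.

## Task

Someone at the counter needs the valve with the blue coil, which stands behind the three capacitors in the red stock tray. First clear all three capacitors out onto the black mat, standing upright, then set the blue valve upright on the floor of the orange issue tray, and only then put the capacitors back upright, each wholly on the pad of its own colour. Leave the black valve where it stands.

Things in the scene. Friction and masses are not known exactly. Their poses are not given: they have to be found in the camera images.
- cap_yellow: yellow motor capacitor: a loose upright round can, diameter 44 mm (45 over its aluminium bands), 100 mm high plus two 9 mm brass terminals on top, about 0.14 kg; origin at the centre of its underside, z up. It starts standing on the pad of its own colour in the red stock tray
- cap_green: green motor capacitor: a loose upright round can, diameter 44 mm (45 over its aluminium bands), 100 mm high plus two 9 mm brass terminals on top, about 0.14 kg; origin at the centre of its underside, z up. It starts standing on the pad of its own colour in the red stock tray
- cap_white: white motor capacitor: a loose upright round can, diameter 44 mm (45 over its aluminium bands), 100 mm high plus two 9 mm brass terminals on top, about 0.14 kg; origin at the centre of its underside, z up. It starts standing on the pad of its own colour in the red stock tray
- pad_yellow: yellow round pad, diameter 66 mm, 3 mm thick, fixed to the floor of the red stock tray; origin at the centre of its underside, z up. The three pads stand in a row 70 mm apart, in any order, along the robot's side of the tray (160 x 240 mm, floor 4 mm thick, rim 14 mm high)
- pad_green: green round pad, diameter 66 mm, 3 mm thick, fixed to the floor of the red stock tray; origin at the centre of its underside, z up. The three pads stand in a row 70 mm apart, in any order, along the robot's side of the tray (160 x 240 mm, floor 4 mm thick, rim 14 mm high)
- pad_white: white round pad, diameter 66 mm, 3 mm thick, fixed to the floor of the red stock tray; origin at the centre of its underside, z up. The three pads stand in a row 70 mm apart, in any order, along the robot's side of the tray (160 x 240 mm, floor 4 mm thick, rim 14 mm high)
- valve_blue: solenoid valve with a blue coil, the one to fetch. Loose, 0.25 kg, on the stock tray's floor behind the capacitors. Brass body with a pipe port either way along its y (50 mm over the ports, 19 mm thick, centred 11 mm up); above, 22 to 50 mm up, a coil 32 mm along x by 34 along y; nut on top, 56 mm in all. Best gripped on the coil, across x. Origin: centre of its underside, z up
- valve_black: solenoid valve with a black coil, not wanted. Loose, 0.25 kg, on the stock tray's floor behind the capacitors. Brass body with a pipe port either way along its y (50 mm over the ports, 19 mm thick, centred 11 mm up); above, 22 to 50 mm up, a coil 32 mm along x by 34 along y; nut on top, 56 mm in all. Best gripped on the coil, across x. Origin: centre of its underside, z up
- mat: black rubber mat, 220 x 220 mm, 3 mm thick, flat and fixed on the bench: the side area for what is cleared away; origin at the centre of its underside, x and y along its sides
- issue_tray: small orange open tray, fixed on the bench: 80 x 80 mm outside, 72 x 72 mm inside, 12 mm high, floor about 4 mm thick; origin at the centre of its underside, x and y along its sides

How it is judged:
By the outcome, as a careful person would: the job done as asked, in the order asked, and still so for the second after the job is handed in, with the robot touching nothing.
It also fails if it takes over 136 s, if anything falls off the work surface, if the arm or the gripper's body presses on something with over 40 N, if the wrist force passes 120 N, or if a joint passes its speed limit or range.

## Working session

There is one attempt and no reset: what is moved stays moved. The work goes in short steps, Python scripts to look and compute and a tool call to move; the robot and the scene stay as the last step left them, time stands still between calls to the robot, and variables do not carry over. Pictures are saved under pics/ and viewed, at most 14 in all, crops included, and the job is handed in when it is done.

Besides the shell and the picture viewer there is one more tool, called after "Request:" in YAML: its name, and indented under it one key for each argument. move_arm: Moves the arm, as the interface text tells. Its arguments: {"type":"object","properties":{"increments":{"type":"string"}},"required":["increments"]}

```bash
mkdir -p pics; ls; python3 - <<'E'
from plant import arm
import cv2,numpy as np
o=arm.get_obs();print({k:np.round(v,3).tolist() for k,v in o.items()})
for n in("top","side"):
    im,d=arm.get_image(n);cv2.imwrite(f"pics/{n}0.png",im)
    c=arm.get_calibration(n);print(n,c["fx"],c["fy"],c["cx"],c["cy"],np.round(c["view"],3).tolist())
E
```

```text
pics
{'t': 0.0, 'joint_positions': [1.13, 0.309, 1.635, -0.0, 1.2, -0.07], 'qd': [-0.001, -0.001, -0.0, 0.0, 0.002, -0.001], 'tau': [-0.002, -41.526, -27.666, -0.0, 0.01, -0.0], 'position': [226.144, 581.774, 230.042], 'ee_rot': [-3.139, -0.0, 2.771], 'ft_force': [-0.76, 0.191, 0.04], 'wrist_torque': [0.006, 0.056, 0.002], 'gripper_force': 0.0, 'width': 0.998}
top 431.9723347404805 431.9723347404805 315.8288323070409 197.9953843268516 [[0.025, -0.999, 0.028, -29.56], [-0.998, -0.027, -0.061, 508.376], [0.062, -0.027, -0.998, 1058.974], [0.0, 0.0, 0.0, 1.0]]
side 472.76817004775296 472.76817004775296 318.5462939716325 206.39524419603475 [[-0.967, -0.254, -0.0, 482.474], [-0.188, 0.717, -0.671, 122.549], [0.17, -0.649, -0.741, 964.019], [0.0, 0.0, 0.0, 1.0]]
```

View pics/top0.png

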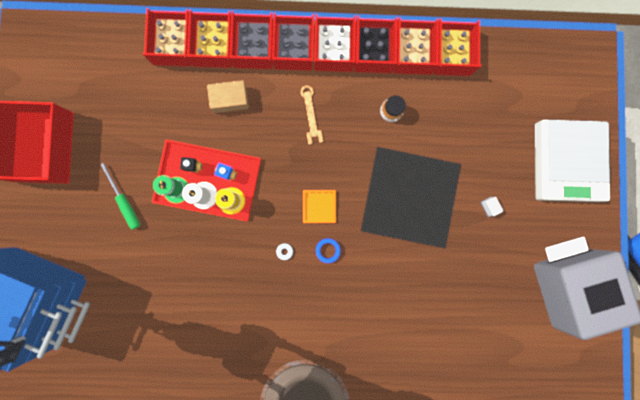

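View pics/side0.png

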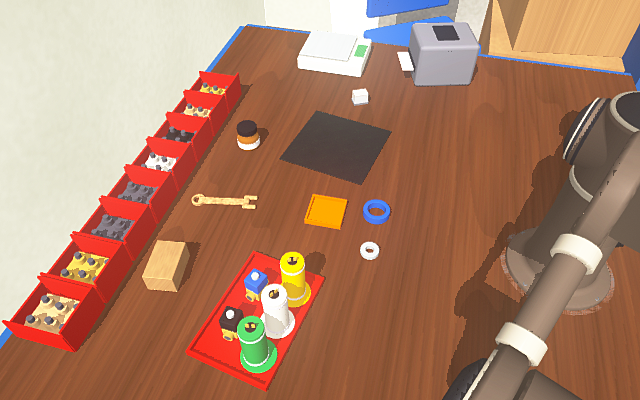

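The top view shows the red tray near (208,180), with the green, white and yellow caps at (165,186), (198,193) and (230,200). The valves stand behind them, black at (190,163) and blue at (225,171). The orange tray is at (320,207) and the mat at (411,197).

```bash
cat > h.py <<'E'
from plant import arm
import cv2,numpy as np
def cloud(n):
    im,d=arm.get_image(n);c=arm.get_calibration(n)
    v,u=np.mgrid[:400,:640];p=np.stack([(u-c["cx"])/c["fx"]*d,(v-c["cy"])/c["fy"]*d,d,np.ones_like(d)],-1)
    return im,d>0,(p@np.linalg.inv(np.array(c["view"])).T)[...,:3]
def sil(n,q):
    r=arm.silhouettes(n,q); return r
def rect(xy): 
    r=cv2.minAreaRect(xy.astype(np.float32)); return np.round(r[0],1),np.round(r[1],1),round(r[2],1)
E
cat > look.py <<'E'
import sys
from h import *
for n in ("top","side"):
    im,ok,P=cloud(n)
    for q in sys.argv[1:]:
        for r in sil(n,q)[:2]:
            if r["conf"]<.3: continue
            m=r["region"]&ok
            if m.sum()<5: continue
            p=P[m];zt=np.percentile(p[:,2],95)
            e=cv2.erode(r["region"].astype(np.uint8),np.ones((3,3)))>0
            pe=P[e&ok]
            t=pe[pe[:,2]>zt-12] if len(pe) else p
            print(n,q,round(r["conf"],2),r["bbox"],"n",m.sum(),"ztop",np.round(zt,1),"topmean",np.round(t.mean(0),1),"all rect",rect(p[:,:2]),"toprect",rect(t[:,:2]))
E
python3 look.py cap_yellow cap_green cap_white valve_blue valve_black mat issue_tray pad_yellow pad_green pad_white
```

```text
top cap_yellow 0.85 [212.8, 189.1, 244.6, 211.7] n 419 ztop 110.1 topmean [498.3 191.8 106.9] all rect (array([506.1, 198.8]), array([62., 43.]), 34.4) toprect (array([498.9, 192.4]), array([38.8, 40. ]), 0.8)
top cap_white 0.87 [181.5, 181.6, 210.7, 205.5] n 415 ztop 110.4 topmean [506.5 263.8 107.1] all rect (array([507.4, 265.7]), array([40.4, 41.9]), 29.0) toprect (array([506.9, 265.1]), array([38.3, 34.8]), 70.8)
top valve_blue 0.51 [213.0, 162.8, 233.6, 181.4] n 236 ztop 61.0 topmean [567.1 209.3  55.2] all rect (array([568.4, 211.4]), array([50.6, 33.7]), 62.6) toprect (array([567.2, 209.6]), array([31.2, 25.8]), 72.6)
top valve_black 0.56 [181.2, 182.6, 211.3, 205.7] n 483 ztop 110.2 topmean [507.3 265.4 107. ] all rect (array([510. , 280.9]), array([72. , 47.4]), 77.7) toprect (array([507.3, 266.7]), array([41.5, 38.9]), 69.7)
top valve_black 0.54 [178.3, 157.3, 201.6, 172.6] n 273 ztop 59.2 topmean [581.2 293.9  54.7] all rect (array([581.6, 291.7]), array([40.1, 32.3]), 81.6) toprect (array([581.1, 295.1]), array([30. , 27.8]), 83.9)
top mat 0.75 [357.6, 147.8, 458.7, 249.
[... 2878 characters left out ...]
rray([515.4, 341.8]), array([60.3, 44.4]), 39.7)
side pad_white 0.78 [261.8, 310.6, 296.4, 341.6] n 254 ztop 10.1 topmean [495.7 278.3   7.7] all rect (array([504.8, 273.2]), array([61.1, 52.5]), 18.8) toprect (array([503.7, 273.7]), array([56.5, 44.4]), 22.2)
side pad_white 0.73 [305.4, 192.9, 345.7, 228.6] n 1084 ztop 13.5 topmean [488.2 -21.7   6.2] all rect (array([489.5, -22. ]), array([83.6, 83.7]), 1.0) toprect (array([487.5, -21.6]), array([76.6, 82.5]), 0.8)look.py:14: RuntimeWarning: Mean of empty slice.
  print(n,q,round(r["conf"],2),r["bbox"],"n",m.sum(),"ztop",np.round(zt,1),"topmean",np.round(t.mean(0),1),"all rect",rect(p[:,:2]),"toprect",rect(t[:,:2]))
  ret = um.true_divide(
```

```bash
cat > plan.py <<'E'
# usage: plan.py x,y,z,yaw [x,y,z,yaw ...]; prints the call totals in tool units, split to the limits
import sys
from h import *
from scipy.spatial.transform import Rotation as R
o=arm.get_obs();p=np.array(o["position"]);yaw=o["ee_rot"][2]
print("t",round(o["t"],2),"pos",np.round(p,1),"rpy",np.round(o["ee_rot"],3),"w",round(o["width"],3),"gf",round(o["gripper_force"],1),"ft",np.round(o["ft_force"],1))
rot=R.from_euler("xyz",o["ee_rot"])
for a in sys.argv[1:]:
    x,y,z,w=map(float,a.split(","));T=R.from_euler("xyz",[np.pi,0,w])
    g=np.array([x,y,z])
    for k in range(9):
        d=rot.inv().apply(g-p)/150; t=(rot.inv()*T).as_rotvec()/.5
        f=max(1,np.ceil(round(abs(np.r_[d,t]).max(),2)))
        s=np.round(np.r_[d,t]/f,3);print("  call",s,"left",int(f)-1)
        p=p+rot.apply(s[:3]*150);rot=rot*R.from_rotvec(s[3:]*.5)
        if f==1:break
E
python3 plan.py 498,195.7,190,1.394 498,195.7,66,1.394
```

```text
t 1.2 pos [226.5 582.5 231.3] rpy [-3.142  0.     2.771] w 0.998 gf 0.0 ft [-0.2 -0.2  0.1]
  call [-0.874 -0.583  0.092 -0.     0.     0.918] left 2
  call [-0.694 -0.09   0.061 -0.     0.     0.612] left 2
  call [-0.689  0.123  0.061 -0.     0.     0.612] left 1
  call [-0.62   0.326  0.061 -0.     0.     0.612] left 0
  call [ 0.    -0.     0.827  0.     0.    -0.   ] left 0
```

Request:
move_arm:
  increments: "-0.1 -0.06 0.01 0 0 0.1 0.7; -0.3 -0.2 0.03 0 0 0.3 0.7; -0.5 -0.33 0.05 0 0 0.5 0.7; -0.7 -0.47 0.07 0 0 0.7 0.7; -0.87 -0.58 0.09 0 0 0.92 0.7; -0.87 -0.58 0.09 0 0 0.92 0.7; -0.87 -0.58 0.09 0 0 0.92 0.7; -0.87 -0.58 0.09 0 0 0.92 0.7"

```text
t: 2.2
position: [316.3, 454.8, 218.0]
ee_rot: [3.141, -0.0, 2.312]
ft_force: [-0.8, 0.5, 1.0]
width: 0.85
gripper_force: 0.0
```

```bash
python3 plan.py 498,195.7,190,1.394
```

```text
t 2.2 pos [316.3 454.8 218. ] rpy [ 3.141 -0.     2.312] w 0.85 gf 0.0 ft [-0.8  0.5  1. ]
  call [-0.697 -0.091  0.062  0.    -0.     0.612] left 2
  call [-0.693  0.124  0.062  0.    -0.001  0.612] left 1
  call [-0.623  0.326  0.062  0.001 -0.     0.612] left 0
```

Request:
move_arm:
  increments: "-0.1 -0.02 0.01 0 0 0.1 0.7; -0.25 -0.03 0.02 0 0 0.2 0.7; -0.4 -0.05 0.04 0 0 0.35 0.7; -0.55 -0.07 0.05 0 0 0.5 0.7; -0.7 -0.09 0.06 0 0 0.61 0.7; -0.7 -0.09 0.06 0 0 0.61 0.7; -0.7 -0.09 0.06 0 0 0.61 0.7; -0.7 -0.09 0.06 0 0 0.61 0.7"

```text
t: 3.2
position: [377.1, 368.1, 208.9]
ee_rot: [3.141, -0.0, 2.007]
ft_force: [-0.1, -0.1, 0.5]
width: 0.849
gripper_force: 0.0
```

Request:
move_arm:
  increments: "-0.1 0.02 0.01 0 0 0.1 0.7; -0.25 0.05 0.02 0 0 0.2 0.7; -0.4 0.07 0.04 0 0 0.35 0.7; -0.55 0.1 0.05 0 0 0.5 0.7; -0.69 0.12 0.06 0 0 0.61 0.7; -0.69 0.12 0.06 0 0 0.61 0.7; -0.69 0.12 0.06 0 0 0.61 0.7; -0.69 0.12 0.06 0 0 0.61 0.7"

```text
t: 4.2
position: [437.1, 281.8, 199.8]
ee_rot: [3.142, -0.0, 1.702]
ft_force: [0.1, -0.6, 0.0]
width: 0.85
gripper_force: 0.0
```

Request:
move_arm:
  increments: "-0.1 0.05 0.01 0 0 0.1 0.7; -0.25 0.12 0.02 0 0 0.2 0.7; -0.4 0.2 0.04 0 0 0.35 0.7; -0.55 0.28 0.05 0 0 0.5 0.7; -0.62 0.33 0.06 0 0 0.61 0.7; -0.62 0.33 0.06 0 0 0.61 0.7; -0.62 0.33 0.06 0 0 0.61 0.7; -0.62 0.33 0.06 0 0 0.61 0.7"

```text
t: 5.2
position: [498.1, 196.1, 190.8]
ee_rot: [-3.141, -0.0, 1.397]
ft_force: [0.1, -0.9, -0.2]
width: 0.85
gripper_force: 0.0
```

```bash
python3 plan.py 498,195.7,190,1.394 498,195.7,66,1.394; python3 look.py cap_yellow 2>/dev/null; python3 - <<'E'
from h import *
im,ok,P=cloud("side");cv2.imwrite("pics/s1.png",cv2.resize(im[200:400,150:420],None,fx=2.9,fy=2.9))
E
```

```text
t 5.2 pos [498.1 196.1 190.8] rpy [-3.141 -0.     1.397] w 0.85 gf 0.0 ft [ 0.1 -0.9 -0.2]
  call [-0.003 -0.     0.005 -0.    -0.     0.006] left 0
  call [ 0.     0.     0.827 -0.    -0.     0.   ] left 0
top cap_yellow 0.78 [215.2, 188.0, 242.0, 210.4] n 347 ztop 110.9 topmean [496.6 187.8 107.2] all rect (array([494.3, 182. ]), array([45.4, 45.2]), 72.2) toprect (array([496.3, 187.2]), array([29.7, 38.1]), 70.2)
side cap_yellow 0.78 [281.1, 255.3, 303.5, 304.9] n 979 ztop 109.6 topmean [494.4 201.6 107.2] all rect (array([488.6, 183.1]), array([75.4, 42.5]), 63.0) toprect (array([495.8, 199. ]), array([38. , 39.6]), 29.9)
```

View pics/s1.png

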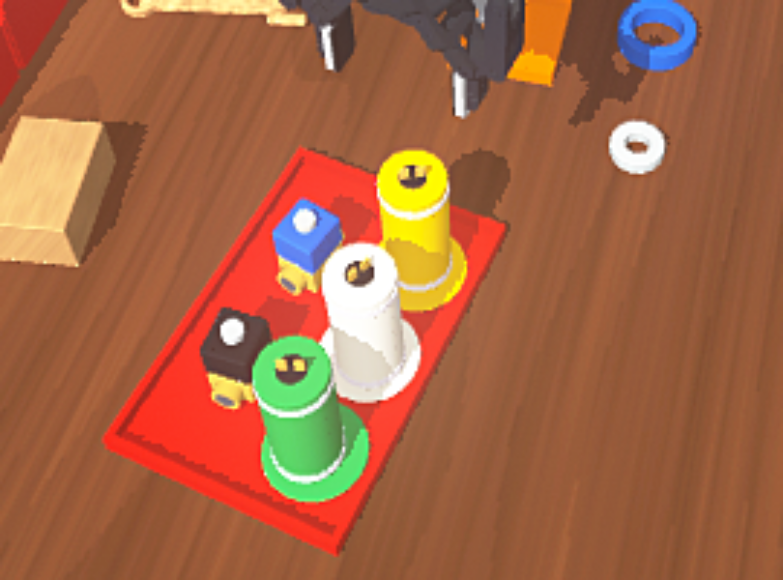

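The side crop shows the open fingers above and beyond the yellow can at crop (415,230), with all the cans upright and clear. I'll descend and grip.

Request:
move_arm:
  increments: "0 0 0.1 0 0 0 0.7; 0 0 0.25 0 0 0 0.7; 0 0 0.4 0 0 0 0.7; 0 0 0.55 0 0 0 0.7; 0 0 0.7 0 0 0 0.7; 0 0 0.83 0 0 0 0.7; 0 0 0.83 0 0 0 0.7; 0 0 0.83 0 0 0 0.7"

```text
t: 6.45
position: [498.7, 195.5, 66.3]
ee_rot: [3.141, -0.0, 1.396]
ft_force: [0.8, -0.3, 0.6]
width: 0.85
gripper_force: 0.0
```

Request:
move_arm:
  increments: "0 0 0 0 0 0 0.4; 0 0 0 0 0 0 0.2; 0 0 0 0 0 0 0.1; 0 0 0 0 0 0 0; 0 0 0 0 0 0 -0.1; 0 0 0 0 0 0 -0.2; 0 0 0 0 0 0 -0.4; 0 0 0 0 0 0 -0.4"

```text
t: 7.45
position: [498.6, 195.6, 67.0]
ee_rot: [3.142, -0.0, 1.396]
ft_force: [-2.4, 0.7, 5.3]
width: 0.505
gripper_force: 60.0
```

```bash
python3 plan.py; python3 look.py cap_yellow 2>/dev/null
```

```text
t 7.45 pos [498.6 195.6  67. ] rpy [ 3.142 -0.     1.396] w 0.505 gf 60.0 ft [-2.4  0.7  5.3]
top cap_yellow 0.51 [230.5, 192.6, 242.5, 211.6] n 98 ztop 102.4 topmean [493.1 173.1  96.6] all rect (array([494.4, 177.9]), array([10.7, 35.8]), 74.2) toprect (array([493.1, 173.1]), array([2.3, 0. ]), 143.7)
side cap_yellow 0.75 [280.2, 258.8, 304.2, 305.1] n 782 ztop 109.4 topmean [499.3 206.7 106.7] all rect (array([491. , 213.6]), array([43.9, 66.9]), 17.7) toprect (array([501.7, 205.7]), array([23.2, 38. ]), 47.7)
```

```bash
python3 plan.py 498.6,195.6,130,1.396 507,-322.5,130,1.396 507,-322.5,63.5,1.396
```

```text
t 7.65 pos [498.6 195.6  67. ] rpy [ 3.142 -0.     1.396] w 0.505 gf 60.0 ft [-2.4  0.3  4.7]
  call [ 0.   -0.   -0.42  0.   -0.   -0.  ] left 0
  call [-0.848  0.164 -0.     0.    -0.    -0.   ] left 3
  call [-0.848  0.164 -0.     0.    -0.    -0.   ] left 2
  call [-0.848  0.164 -0.     0.    -0.    -0.   ] left 1
  call [-0.847  0.164 -0.001  0.    -0.    -0.   ] left 0
  call [-0.     0.     0.444  0.    -0.    -0.   ] left 0
```

Request:
move_arm:
  increments: "0 0 -0.1 0 0 0 -0.4; 0 0 -0.25 0 0 0 -0.4; 0 0 -0.42 0 0 0 -0.4; -0.1 0.02 -0.42 0 0 0 -0.4; -0.3 0.06 -0.42 0 0 0 -0.4; -0.5 0.1 -0.42 0 0 0 -0.4; -0.7 0.14 -0.42 0 0 0 -0.4; -0.85 0.16 -0.42 0 0 0 -0.4"

```text
t: 8.65
position: [498.7, 63.4, 127.9]
ee_rot: [-3.14, 0.001, 1.395]
ft_force: [-0.0, 1.5, -0.8]
width: 0.501
gripper_force: 61.0
```

```bash
python3 plan.py 507,-322.5,130,1.396 507,-322.5,63.5,1.396
```

```text
t 8.65 pos [498.7  63.4 127.9] rpy [-3.140e+00  1.000e-03  1.395e+00] w 0.501 gf 61.0 ft [-0.   1.5 -0.8]
  call [-0.841  0.168 -0.004 -0.001  0.001 -0.001] left 2
  call [-0.841  0.168 -0.004 -0.002  0.001 -0.001] left 1
  call [-0.842  0.168 -0.005 -0.001  0.    -0.   ] left 0
  call [ 0.    -0.     0.444 -0.     0.    -0.   ] left 0
```

Request:
move_arm:
  increments: "-0.1 0.02 0 0 0 0 -0.4; -0.22 0.04 0 0 0 0 -0.4; -0.34 0.07 0 0 0 0 -0.4; -0.46 0.09 0 0 0 0 -0.4; -0.58 0.12 0 0 0 0 -0.4; -0.7 0.14 0 0 0 0 -0.4; -0.8 0.16 0 0 0 0 -0.4; -0.85 0.17 0 0 0 0 -0.4"

```text
t: 9.65
position: [502.9, -65.3, 129.3]
ee_rot: [3.141, -0.0, 1.395]
ft_force: [0.4, -0.8, -2.1]
width: 0.504
gripper_force: 61.0
```

Request:
move_arm:
  increments: "-0.1 0.02 0 0 0 0 -0.4; -0.22 0.04 0 0 0 0 -0.4; -0.34 0.07 0 0 0 0 -0.4; -0.46 0.09 0 0 0 0 -0.4; -0.58 0.12 0 0 0 0 -0.4; -0.7 0.14 0 0 0 0 -0.4; -0.8 0.16 0 0 0 0 -0.4; -0.84 0.17 0 0 0 0 -0.4"

```text
t: 10.65
position: [506.1, -193.9, 129.3]
ee_rot: [3.141, -0.0, 1.395]
ft_force: [0.8, 0.3, -1.3]
width: 0.503
gripper_force: 61.0
```

Request:
move_arm:
  increments: "-0.1 0.02 0 0 0 0 -0.4; -0.25 0.05 0 0 0 0 -0.4; -0.4 0.08 0 0 0 0 -0.4; -0.55 0.11 0 0 0 0 -0.4; -0.7 0.14 0 0 0 0 -0.4; -0.84 0.17 0 0 0 0 -0.4; -0.84 0.17 0 0 0 0 -0.4; -0.84 0.17 0 0 0 0 -0.4"

```text
t: 11.65
position: [508.9, -320.9, 128.9]
ee_rot: [-3.141, -0.001, 1.395]
ft_force: [0.5, -0.4, -2.2]
width: 0.5
gripper_force: 61.0
```

```bash
python3 plan.py 507,-322.5,130,1.396 507,-322.5,63.5,1.396; python3 look.py cap_yellow mat 2>/dev/null
```

```text
t 11.65 pos [ 508.9 -320.9  128.9] rpy [-3.141e+00 -1.000e-03  1.395e+00] w 0.5 gf 61.0 ft [ 0.5 -0.4 -2.2]
  call [-0.012 -0.011 -0.007 -0.002 -0.002 -0.001] left 0
  call [-0.     0.     0.443  0.    -0.    -0.   ] left 0
top cap_yellow 0.91 [435.1, 187.6, 459.1, 209.9] n 321 ztop 171.3 topmean [ 511.9 -305.8  167.9] all rect (array([ 509.3, -307.5]), array([17.2, 40.5]), 88.3) toprect (array([ 512.4, -305.9]), array([13.5, 31.9]), 81.0)
top mat 0.88 [362.2, 147.0, 458.7, 248.7] n 7213 ztop 6.9 topmean [ 519.3 -250.     3.6] all rect (array([ 520.3, -256.1]), array([224.3, 225.9]), 80.5) toprect (array([ 519.7, -256. ]), array([218.5, 219.1]), 80.6)
side cap_yellow 0.56 [341.5, 72.3, 356.3, 117.0] n 606 ztop 170.6 topmean [ 507.3 -307.6  167.8] all rect (array([ 504.9, -314.6]), array([41.7, 38.4]), 73.4) toprect (array([ 509.3, -312.4]), array([26.3, 35.1]), 13.5)
side mat 0.91 [279.8, 108.1, 388.9, 184.0] n 4781 ztop 6.0 topmean [ 515.9 -248.1    3.5] all rect (array([ 517.5, -255.5]), array([227.2, 224. ]), 78.6) toprect (array([ 517.9, -252.3]), array([218.3, 216. ]), 79.3)
```

Request:
move_arm:
  increments: "0 0 0.08 0 0 0 -0.4; 0 0 0.18 0 0 0 -0.4; 0 0 0.28 0 0 0 -0.4; 0 0 0.36 0 0 0 -0.4; 0 0 0.41 0 0 0 -0.4; 0 0 0.435 0 0 0 -0.4; 0 0 0.435 0 0 0 -0.4; 0 0 0.435 0 0 0 -0.4"

```text
t: 12.95
position: [509.7, -321.7, 64.6]
ee_rot: [3.141, 0.001, 1.396]
ft_force: [-0.3, -0.5, -1.3]
width: 0.499
gripper_force: 61.0
```

```bash
python3 plan.py
```

```text
t 12.95 pos [ 509.7 -321.7   64.6] rpy [3.141e+00 1.000e-03 1.396e+00] w 0.499 gf 61.0 ft [-0.3 -0.5 -1.3]
```

Request:
move_arm:
  increments: "0 0 0.005 0 0 0 -0.4; 0 0 0.01 0 0 0 -0.4; 0 0 0.01 0 0 0 -0.4; 0 0 0.01 0 0 0 0.1; 0 0 0.01 0 0 0 0.3; 0 0 0.01 0 0 0 0.7; 0 0 0.01 0 0 0 0.7; 0 0 0.01 0 0 0 0.7"

```text
t: 13.95
position: [509.2, -321.3, 62.5]
ee_rot: [-3.142, -0.0, 1.396]
ft_force: [-0.3, -0.6, 0.1]
width: 0.851
gripper_force: 0.0
```

```bash
python3 plan.py 509,-322,155,1.396 506.5,268,155,1.396 506.5,268,67,1.396; python3 look.py cap_yellow 2>/dev/null
```

```text
t 13.95 pos [ 509.2 -321.3   62.5] rpy [-3.142 -0.     1.396] w 0.851 gf 0.0 ft [-0.3 -0.6  0.1]
  call [-0.005 -0.001 -0.617 -0.    -0.    -0.   ] left 0
  call [ 0.968 -0.175  0.    -0.    -0.    -0.   ] left 3
  call [ 0.968 -0.175  0.    -0.    -0.    -0.   ] left 2
  call [ 0.967 -0.175  0.    -0.    -0.    -0.   ] left 1
  call [ 0.968 -0.176  0.    -0.    -0.    -0.   ] left 0
  call [-0.     0.     0.587 -0.    -0.    -0.   ] left 0
top cap_yellow 0.66 [427.0, 190.7, 451.5, 209.9] n 295 ztop 104.9 topmean [ 509.6 -306.4  102. ] all rect (array([ 502.6, -304.3]), array([44.9, 35.8]), 20.3) toprect (array([ 509. , -307.1]), array([31.6, 14.9]), 8.4)
side cap_yellow 0.91 [334.9, 96.6, 355.8, 138.2] n 667 ztop 105.0 topmean [ 506.8 -312.1  102.2] all rect (array([ 535.8, -388.8]), array([ 42.9, 197.7]), 22.2) toprect (array([ 506.9, -316.2]), array([38. , 39.6]), 62.2)
```

Request:
move_arm:
  increments: "0 0 -0.1 0 0 0 0.7; 0 0 -0.25 0 0 0 0.7; 0 0 -0.4 0 0 0 0.7; 0.1 -0.02 -0.55 0 0 0 0.7; 0.3 -0.05 -0.62 0 0 0 0.7; 0.5 -0.09 -0.62 0 0 0 0.7; 0.75 -0.13 -0.62 0 0 0 0.7; 0.97 -0.18 -0.62 0 0 0 0.7"

```text
t: 15.15
position: [508.4, -172.4, 156.9]
ee_rot: [3.14, 0.0, 1.396]
ft_force: [0.6, -0.2, -0.4]
width: 0.851
gripper_force: 0.0
```

Request:
move_arm:
  increments: "0.12 -0.02 0 0 0 0 0.7; 0.24 -0.04 0 0 0 0 0.7; 0.36 -0.06 0 0 0 0 0.7; 0.48 -0.09 0 0 0 0 0.7; 0.6 -0.11 0 0 0 0 0.7; 0.72 -0.13 0 0 0 0 0.7; 0.85 -0.15 0 0 0 0 0.7; 0.97 -0.18 0 0 0 0 0.7"

```text
t: 16.15
position: [506.8, -24.1, 155.6]
ee_rot: [3.141, -0.0, 1.396]
ft_force: [1.1, 0.1, 0.1]
width: 0.852
gripper_force: 0.0
```

Request:
move_arm:
  increments: "0.12 -0.02 0 0 0 0 0.7; 0.24 -0.04 0 0 0 0 0.7; 0.36 -0.06 0 0 0 0 0.7; 0.48 -0.09 0 0 0 0 0.7; 0.6 -0.11 0 0 0 0 0.7; 0.72 -0.13 0 0 0 0 0.7; 0.85 -0.15 0 0 0 0 0.7; 0.97 -0.17 0 0 0 0 0.7"

```text
t: 17.15
position: [507.0, 123.6, 155.5]
ee_rot: [3.141, -0.0, 1.396]
ft_force: [-0.2, -0.3, -0.4]
width: 0.85
gripper_force: 0.0
```

```bash
python3 plan.py 506.5,268,155,1.396 506.5,268,67,1.396; python3 look.py cap_white cap_green pad_yellow 2>/dev/null
```

```text
t 17.15 pos [507.  123.6 155.5] rpy [ 3.141 -0.     1.396] w 0.85 gf 0.0 ft [-0.2 -0.3 -0.4]
  call [ 0.947 -0.171  0.004  0.    -0.    -0.   ] left 0
  call [ 0.     0.     0.586  0.    -0.    -0.   ] left 0
top cap_white 0.41 [425.0, 189.9, 460.5, 212.1] n 486 ztop 106.4 topmean [ 509.1 -318.3  103.6] all rect (array([ 508.8, -321.2]), array([46.2, 42.3]), 13.4) toprect (array([ 509.6, -319.6]), array([37.1, 40.1]), 1.4)
top cap_green 0.8 [152.9, 174.7, 180.7, 196.1] n 431 ztop 109.9 topmean [524.7 330.9 106.8] all rect (array([525.7, 332.8]), array([42.3, 40.4]), 44.4) toprect (array([525.4, 332.1]), array([38.2, 36.3]), 68.0)
top pad_yellow 0.69 [220.1, 200.3, 238.6, 214.8] n 115 ztop 10.2 topmean [478.9 201.9   6.7] all rect (array([478.6, 200.5]), array([20. , 42.8]), 0.2) toprect (array([478.7, 201.9]), array([35.7, 13.4]), 65.4)
side cap_white 0.8 [258.8, 282.6, 288.7, 332.0] n 1176 ztop 109.6 topmean [504.7 273.5 107.3] all rect (array([519. , 239.1]), array([ 52. , 113.2]), 27.8) toprect (array([505.5, 271.3]), array([41.2, 41.8]), 78.8)
side cap_white 0.71 [220.5, 304.7, 242.7, 341.2] n 579 ztop 60.3 topmean [579.4 301.9  55.2] all rect (array([590.2, 289.5]), array([43.2, 71.6]), 41.3) toprect (array([579.9, 299.2]), array([33., 31.]), 86.3)
side cap_green 0.9 [236.2, 316.3, 268.1, 369.5] n 1136 ztop 109.7 topmean [521.  341.5 107.3] all rect (array([522.7, 338.7]), array([40.4, 42.6]), 86.3) toprect (array([522.4, 339. ]), array([38. , 39.3]), 36.9)
side pad_yellow 0.56 [282.1, 279.0, 312.1, 310.0] n 661 ztop 10.7 topmean [492.6 195.6   7.7] all rect (array([486. , 209.2]), array([ 54.7, 104.1]), 24.2) toprect (array([491. , 194.7]), array([47.3, 64.6]), 31.8)
```

Request:
move_arm:
  increments: "0.12 -0.02 0 0 0 0 0.7; 0.24 -0.04 0 0 0 0 0.7; 0.36 -0.06 0 0 0 0 0.7; 0.48 -0.09 0 0 0 0 0.7; 0.65 -0.12 0 0 0 0 0.7; 0.8 -0.14 0 0 0 0 0.7; 0.95 -0.17 0 0 0 0 0.7; 0.95 -0.17 0 0 0 0 0.7"

```text
t: 18.55
position: [506.3, 269.3, 155.5]
ee_rot: [3.141, -0.0, 1.399]
ft_force: [0.2, -0.5, 1.1]
width: 0.848
gripper_force: 0.0
```

Request:
move_arm:
  increments: "0 0 0 0 0 0 0.7; 0 0 0.1 0 0 0 0.7; 0 0 0.25 0 0 0 0.7; 0 0 0.4 0 0 0 0.7; 0 0 0.52 0 0 0 0.7; 0 0 0.59 0 0 0 0.7; 0 0 0.59 0 0 0 0.7; 0 0 0.59 0 0 0 0.5"

```text
t: 19.55
position: [507.4, 267.4, 67.7]
ee_rot: [3.14, -0.001, 1.396]
ft_force: [-0.1, 0.2, -0.3]
width: 0.751
gripper_force: 0.0
```

Request:
move_arm:
  increments: "0 0 0 0 0 0 0.3; 0 0 0 0 0 0 0.2; 0 0 0 0 0 0 0.1; 0 0 0 0 0 0 0; 0 0 0 0 0 0 -0.1; 0 0 0 0 0 0 -0.2; 0 0 0 0 0 0 -0.4; 0 0 0 0 0 0 -0.4"

```text
t: 20.55
position: [507.0, 267.3, 67.6]
ee_rot: [3.141, -0.0, 1.396]
ft_force: [-0.9, -0.4, 4.7]
width: 0.502
gripper_force: 60.4
```

```bash
python3 plan.py 507,268,130,1.396 519,-254,130,1.396
```

```text
t 20.55 pos [507.  267.3  67.6] rpy [ 3.141 -0.     1.396] w 0.502 gf 60.4 ft [-0.9 -0.4  4.7]
  call [ 0.005 -0.001 -0.416  0.001 -0.001 -0.   ] left 0
  call [-0.853  0.171  0.     0.     0.    -0.   ] left 3
  call [-0.853  0.171  0.     0.     0.    -0.   ] left 2
  call [-0.853  0.171  0.     0.     0.    -0.   ] left 1
  call [-0.854  0.172  0.     0.     0.    -0.   ] left 0
```

Request:
move_arm:
  increments: "0 0 -0.1 0 0 0 -0.4; 0 0 -0.25 0 0 0 -0.4; 0 0 -0.42 0 0 0 -0.4; -0.1 0.02 -0.42 0 0 0 -0.4; -0.3 0.06 -0.42 0 0 0 -0.4; -0.5 0.1 -0.42 0 0 0 -0.4; -0.7 0.14 -0.42 0 0 0 -0.4; -0.85 0.17 -0.42 0 0 0 -0.4"

```text
t: 21.55
position: [507.9, 134.7, 128.4]
ee_rot: [-3.139, 0.002, 1.395]
ft_force: [0.5, -0.2, -0.4]
width: 0.5
gripper_force: 61.0
```

Request:
move_arm:
  increments: "-0.1 0.02 0 0 0 0 -0.4; -0.22 0.04 0 0 0 0 -0.4; -0.34 0.07 0 0 0 0 -0.4; -0.46 0.09 0 0 0 0 -0.4; -0.58 0.12 0 0 0 0 -0.4; -0.7 0.14 0 0 0 0 -0.4; -0.8 0.16 0 0 0 0 -0.4; -0.85 0.17 0 0 0 0 -0.4"

```text
t: 22.55
position: [512.5, 6.0, 130.1]
ee_rot: [3.141, -0.0, 1.395]
ft_force: [0.3, -0.6, -2.3]
width: 0.501
gripper_force: 61.0
```

Request:
move_arm:
  increments: "-0.1 0.02 0 0 0 0 -0.4; -0.22 0.04 0 0 0 0 -0.4; -0.34 0.07 0 0 0 0 -0.4; -0.46 0.09 0 0 0 0 -0.4; -0.58 0.12 0 0 0 0 -0.4; -0.7 0.14 0 0 0 0 -0.4; -0.8 0.16 0 0 0 0 -0.4; -0.85 0.17 0 0 0 0 -0.4"

```text
t: 23.55
position: [515.4, -124.0, 130.0]
ee_rot: [3.142, -0.0, 1.395]
ft_force: [0.6, -0.5, -0.8]
width: 0.501
gripper_force: 61.0
```

Request:
move_arm:
  increments: "-0.1 0.02 0 0 0 0 -0.4; -0.25 0.05 0 0 0 0 -0.4; -0.4 0.08 0 0 0 0 -0.4; -0.55 0.11 0 0 0 0 -0.4; -0.7 0.14 0 0 0 0 -0.4; -0.85 0.17 0 0 0 0 -0.4; -0.85 0.17 0 0 0 0 -0.4; -0.85 0.17 0 0 0 0 -0.4"

```text
t: 24.55
position: [518.0, -252.7, 129.8]
ee_rot: [-3.141, -0.001, 1.395]
ft_force: [-0.0, -0.0, -1.3]
width: 0.502
gripper_force: 61.0
```

```bash
python3 plan.py 519,-254,130,1.396 519,-254,63.6,1.396
```

```text
t 24.55 pos [ 518.  -252.7  129.8] rpy [-3.141e+00 -1.000e-03  1.395e+00] w 0.502 gf 61.0 ft [-0.  -0.  -1.3]
  call [-0.007  0.008 -0.002 -0.002 -0.002 -0.002] left 0
  call [-0.     0.     0.443  0.     0.     0.   ] left 0
```

Request:
move_arm:
  increments: "0 0 0.08 0 0 0 -0.4; 0 0 0.18 0 0 0 -0.4; 0 0 0.28 0 0 0 -0.4; 0 0 0.36 0 0 0 -0.4; 0 0 0.41 0 0 0 -0.4; 0 0 0.44 0 0 0 -0.4; 0 0 0.445 0 0 0 -0.4; 0 0 0.445 0 0 0 -0.4"

```text
t: 25.55
position: [518.6, -253.1, 63.6]
ee_rot: [3.141, 0.0, 1.396]
ft_force: [-0.2, 0.2, -1.5]
width: 0.507
gripper_force: 60.9
```

```bash
python3 plan.py
```

```text
t 25.55 pos [ 518.6 -253.1   63.6] rpy [3.141 0.    1.396] w 0.507 gf 60.9 ft [-0.2  0.2 -1.5]
```

Request:
move_arm:
  increments: "0 0 0.005 0 0 0 -0.4; 0 0 0.005 0 0 0 -0.4; 0 0 0.005 0 0 0 0.1; 0 0 0.005 0 0 0 0.3; 0 0 0.005 0 0 0 0.7; 0 0 0.005 0 0 0 0.7; 0 0 0 0 0 0 0.7; 0 0 -0.05 0 0 0 0.7"

```text
t: 26.55
position: [517.7, -252.5, 70.4]
ee_rot: [-3.14, -0.001, 1.396]
ft_force: [-0.3, 1.1, 0.4]
width: 0.848
gripper_force: 0.0
```

```bash
python3 plan.py 518.6,-253,155,1.396 524,335.8,155,1.396 524,335.8,67,1.396; python3 look.py cap_white 2>/dev/null
```

```text
t 26.55 pos [ 517.7 -252.5   70.4] rpy [-3.140e+00 -1.000e-03  1.396e+00] w 0.848 gf 0.0 ft [-0.3  1.1  0.4]
  call [-0.002  0.005 -0.564 -0.003 -0.001 -0.   ] left 0
  call [ 0.968 -0.162  0.     0.    -0.    -0.   ] left 3
  call [ 0.968 -0.162  0.     0.    -0.    -0.   ] left 2
  call [ 0.968 -0.162  0.     0.    -0.    -0.   ] left 1
  call [ 0.968 -0.162  0.     0.    -0.    -0.   ] left 0
  call [-0.     0.     0.587  0.    -0.    -0.   ] left 0
top cap_white 0.67 [400.1, 187.8, 416.2, 207.9] n 220 ztop 104.8 topmean [ 518.1 -234.7  100.8] all rect (array([ 520.2, -241. ]), array([44.7, 23.1]), 7.8) toprect (array([ 517.9, -234.4]), array([30.5,  9.2]), 7.1)
side cap_white 0.76 [328.2, 108.4, 344.6, 148.6] n 726 ztop 105.0 topmean [ 517.3 -242.6  102.3] all rect (array([ 531. , -314.1]), array([ 48.3, 181.5]), 13.3) toprect (array([ 518.2, -245.4]), array([37.2, 40.6]), 37.1)
```

Request:
move_arm:
  increments: "0 0 -0.1 0 0 0 0.7; 0 0 -0.25 0 0 0 0.7; 0 0 -0.4 0 0 0 0.7; 0.1 -0.02 -0.5 0 0 0 0.7; 0.3 -0.05 -0.57 0 0 0 0.7; 0.5 -0.09 -0.57 0 0 0 0.7; 0.75 -0.13 -0.57 0 0 0 0.7; 0.97 -0.16 -0.57 0 0 0 0.7"

```text
t: 27.75
position: [519.3, -103.2, 156.6]
ee_rot: [-3.141, -0.001, 1.396]
ft_force: [0.5, -0.1, -0.6]
width: 0.851
gripper_force: 0.0
```

Request:
move_arm:
  increments: "0.12 -0.02 0 0 0 0 0.7; 0.24 -0.04 0 0 0 0 0.7; 0.36 -0.06 0 0 0 0 0.7; 0.48 -0.08 0 0 0 0 0.7; 0.6 -0.1 0 0 0 0 0.7; 0.72 -0.12 0 0 0 0 0.7; 0.85 -0.14 0 0 0 0 0.7; 0.97 -0.16 0 0 0 0 0.7"

```text
t: 28.75
position: [521.7, 43.3, 156.3]
ee_rot: [-3.142, 0.0, 1.396]
ft_force: [-0.0, 0.1, 0.6]
width: 0.851
gripper_force: 0.0
```

Request:
move_arm:
  increments: "0.12 -0.02 0 0 0 0 0.7; 0.24 -0.04 0 0 0 0 0.7; 0.36 -0.06 0 0 0 0 0.7; 0.48 -0.08 0 0 0 0 0.7; 0.6 -0.1 0 0 0 0 0.7; 0.72 -0.12 0 0 0 0 0.7; 0.85 -0.14 0 0 0 0 0.7; 0.97 -0.16 0 0 0 0 0.7"

```text
t: 29.75
position: [523.4, 190.9, 156.3]
ee_rot: [3.141, -0.0, 1.396]
ft_force: [0.4, -0.4, 1.1]
width: 0.848
gripper_force: 0.0
```

Request:
move_arm:
  increments: "0.12 -0.02 0 0 0 0 0.7; 0.24 -0.04 0 0 0 0 0.7; 0.36 -0.06 0 0 0 0 0.7; 0.48 -0.08 0 0 0 0 0.7; 0.65 -0.11 0 0 0 0 0.7; 0.8 -0.14 0 0 0 0 0.7; 0.97 -0.16 0 0 0 0 0.7; 0.97 -0.16 0 0 0 0 0.7"

```text
t: 30.75
position: [525.2, 339.2, 156.4]
ee_rot: [3.141, -0.001, 1.398]
ft_force: [-0.5, 0.1, 0.7]
width: 0.848
gripper_force: 0.0
```

```bash
python3 plan.py 524,335.8,67.3,1.396
```

```text
t 30.75 pos [525.2 339.2 156.4] rpy [ 3.141e+00 -1.000e-03  1.398e+00] w 0.848 gf 0.0 ft [-0.5  0.1  0.7]
  call [-0.024 -0.004  0.594  0.001 -0.001  0.004] left 0
```

Request:
move_arm:
  increments: "-0.02 0 0 0 0 0 0.7; -0.02 0 0.1 0 0 0 0.7; -0.02 0 0.25 0 0 0 0.7; -0.02 0 0.4 0 0 0 0.7; -0.02 0 0.52 0 0 0 0.7; -0.02 0 0.59 0 0 0 0.7; -0.02 0 0.59 0 0 0 0.7; -0.02 0 0.59 0 0 0 0.5"

```text
t: 31.75
position: [525.2, 334.3, 68.5]
ee_rot: [3.14, -0.001, 1.396]
ft_force: [0.3, -0.0, -0.1]
width: 0.752
gripper_force: 0.0
```

Request:
move_arm:
  increments: "0 0 0 0 0 0 0.3; 0 0 0 0 0 0 0.2; 0 0 0 0 0 0 0.1; 0 0 0 0 0 0 0; 0 0 0 0 0 0 -0.1; 0 0 0 0 0 0 -0.2; 0 0 0 0 0 0 -0.4; 0 0 0 0 0 0 -0.4"

```text
t: 32.75
position: [524.6, 334.2, 68.3]
ee_rot: [3.142, -0.0, 1.396]
ft_force: [-2.1, 0.3, 5.8]
width: 0.497
gripper_force: 60.4
```

```bash
python3 plan.py 524,336,130,1.396 531,-187,130,1.396
```

```text
t 32.75 pos [524.6 334.2  68.3] rpy [ 3.142 -0.     1.396] w 0.497 gf 60.4 ft [-2.1  0.3  5.8]
  call [ 0.011 -0.006 -0.411  0.    -0.001 -0.   ] left 0
  call [-0.856  0.163  0.     0.     0.    -0.   ] left 3
  call [-0.856  0.163  0.     0.     0.    -0.   ] left 2
  call [-0.857  0.164  0.     0.     0.    -0.   ] left 1
  call [-0.856  0.163  0.001  0.     0.    -0.   ] left 0
```

Request:
move_arm:
  increments: "0 0 -0.1 0 0 0 -0.4; 0 0 -0.25 0 0 0 -0.4; 0 0 -0.41 0 0 0 -0.4; -0.1 0.02 -0.41 0 0 0 -0.4; -0.3 0.06 -0.41 0 0 0 -0.4; -0.5 0.1 -0.41 0 0 0 -0.4; -0.7 0.14 -0.41 0 0 0 -0.4; -0.85 0.16 -0.41 0 0 0 -0.4"

```text
t: 33.75
position: [524.6, 201.6, 127.6]
ee_rot: [-3.139, 0.002, 1.395]
ft_force: [0.4, -0.1, -2.0]
width: 0.503
gripper_force: 61.1
```

Request:
move_arm:
  increments: "-0.1 0.02 0 0 0 0 -0.4; -0.22 0.04 0 0 0 0 -0.4; -0.34 0.07 0 0 0 0 -0.4; -0.46 0.09 0 0 0 0 -0.4; -0.58 0.12 0 0 0 0 -0.4; -0.7 0.14 0 0 0 0 -0.4; -0.8 0.16 0 0 0 0 -0.4; -0.85 0.16 0 0 0 0 -0.4"

```text
t: 34.75
position: [527.5, 73.5, 129.3]
ee_rot: [3.141, -0.0, 1.395]
ft_force: [0.6, 0.9, -1.6]
width: 0.502
gripper_force: 61.1
```

Request:
move_arm:
  increments: "-0.1 0.02 0 0 0 0 -0.4; -0.22 0.04 0 0 0 0 -0.4; -0.34 0.07 0 0 0 0 -0.4; -0.46 0.09 0 0 0 0 -0.4; -0.58 0.12 0 0 0 0 -0.4; -0.7 0.14 0 0 0 0 -0.4; -0.8 0.16 0 0 0 0 -0.4; -0.85 0.16 0 0 0 0 -0.4"

```text
t: 35.75
position: [529.0, -56.3, 129.3]
ee_rot: [3.141, -0.0, 1.395]
ft_force: [0.8, 0.1, -2.0]
width: 0.5
gripper_force: 61.1
```

Request:
move_arm:
  increments: "-0.1 0.02 0 0 0 0 -0.4; -0.25 0.05 0 0 0 0 -0.4; -0.4 0.08 0 0 0 0 -0.4; -0.55 0.11 0 0 0 0 -0.4; -0.7 0.14 0 0 0 0 -0.4; -0.85 0.16 0 0 0 0 -0.4; -0.85 0.16 0 0 0 0 -0.4; -0.85 0.16 0 0 0 0 -0.4"

```text
t: 36.75
position: [530.0, -184.5, 129.1]
ee_rot: [-3.141, -0.001, 1.396]
ft_force: [-0.1, -0.3, -1.4]
width: 0.501
gripper_force: 61.1
```

```bash
python3 plan.py 531,-187,130,1.396 531,-187,64.2,1.396
```

```text
t 36.75 pos [ 530.  -184.5  129.1] rpy [-3.141e+00 -1.000e-03  1.396e+00] w 0.501 gf 61.1 ft [-0.1 -0.3 -1.4]
  call [-0.015  0.009 -0.006 -0.001 -0.001 -0.001] left 0
  call [-0.     0.     0.439 -0.    -0.     0.   ] left 0
```

Request:
move_arm:
  increments: "-0.01 0 0.08 0 0 0 -0.4; -0.01 0 0.18 0 0 0 -0.4; -0.01 0 0.28 0 0 0 -0.4; -0.01 0 0.36 0 0 0 -0.4; -0.01 0 0.41 0 0 0 -0.4; -0.01 0 0.43 0 0 0 -0.4; -0.01 0 0.435 0 0 0 -0.4; -0.01 0 0.435 0 0 0 -0.4"

```text
t: 37.75
position: [530.5, -186.6, 64.4]
ee_rot: [3.14, 0.0, 1.396]
ft_force: [0.6, 0.1, -1.3]
width: 0.505
gripper_force: 61.2
```

Request:
move_arm:
  increments: "0 0 0.005 0 0 0 -0.4; 0 0 0.005 0 0 0 -0.4; 0 0 0.005 0 0 0 0.1; 0 0 0.005 0 0 0 0.3; 0 0 0.005 0 0 0 0.7; 0 0 0.005 0 0 0 0.7; 0 0 0 0 0 0 0.7; 0 0 -0.05 0 0 0 0.7"

```text
t: 38.75
position: [529.4, -186.1, 71.2]
ee_rot: [-3.14, -0.0, 1.396]
ft_force: [-0.9, -0.6, -0.0]
width: 0.851
gripper_force: 0.0
```

Request:
move_arm:
  increments: "0 0 -0.1 0 0 0 0.7; 0 0 -0.25 0 0 0 0.7; 0 0 -0.4 0 0 0 0.7; 0.1 -0.02 -0.5 0 0 0 0.7; 0.3 -0.05 -0.57 0 0 0 0.7; 0.5 -0.09 -0.57 0 0 0 0.7; 0.75 -0.13 -0.57 0 0 0 0.7; 0.97 -0.16 -0.57 0 0 0 0.7"

```text
t: 39.75
position: [531.2, -36.8, 157.6]
ee_rot: [3.142, -0.0, 1.396]
ft_force: [0.3, 0.3, 0.2]
width: 0.854
gripper_force: 0.0
```

```bash
python3 plan.py; python3 look.py cap_white cap_green cap_yellow valve_blue valve_black pad_yellow pad_white pad_green issue_tray 2>/dev/null; python3 - <<'E'
from h import *
a,_,_=cloud("side");b,_,_=cloud("top");f=lambda i:cv2.resize(i,(390,390),interpolation=cv2.INTER_CUBIC)
cv2.imwrite("pics/v2.png",np.hstack([f(a[235:395,180:340]),f(b[130:230,145:245])]))
E
```

```text
t 39.75 pos [531.2 -36.8 157.6] rpy [ 3.142 -0.     1.396] w 0.854 gf 0.0 ft [0.3 0.3 0.2]
top cap_white 0.86 [401.6, 184.0, 429.7, 204.9] n 467 ztop 106.8 topmean [ 520.4 -248.6  103.5] all rect (array([ 525.7, -261.1]), array([45.1, 65.2]), 26.2) toprect (array([ 520.6, -248.8]), array([39. , 38.8]), 46.4)
top cap_green 0.66 [378.7, 174.3, 401.3, 196.2] n 353 ztop 108.6 topmean [ 530.9 -182.4  103.9] all rect (array([ 514. , -156.7]), array([ 47.1, 148.4]), 30.8) toprect (array([ 531.5, -182. ]), array([35.7, 39.7]), 45.2)
top cap_green 0.54 [304.3, 191.6, 337.6, 225.0] n 584 ztop 13.9 topmean [482.1 -15.    5.6] all rect (array([490.7, -24.9]), array([77.8, 75.6]), 1.1) toprect (array([490.8, -24.9]), array([72.4, 70.1]), 1.4)
top cap_yellow 0.79 [429.2, 191.9, 461.7, 211.0] n 495 ztop 106.7 topmean [ 508.9 -318.5  103.8] all rect (array([ 508.6, -320.8]), array([45.2, 43.8]), 8.9) toprect (array([ 509.5, -319.7]), array([37.1, 41.2]), 2.6)
top valve_black 0.59 [181.3, 157.3, 200.0, 172.8] n 291 ztop 59.7 topmean [581.5 294.4  54.8] all rect (array([583.1, 296.7]), array([52.4, 41
[... 2804 characters left out ...]
8) toprect (array([ 511.6, -255.1]), array([ 5.2, 38.7]), 49.3)
side pad_green 0.68 [240.5, 337.5, 277.4, 369.6] n 1012 ztop 10.0 topmean [520.2 336.1   7.7] all rect (array([520.2, 335.9]), array([63.8, 63.8]), 23.9) toprect (array([520.4, 335.4]), array([58.5, 59.2]), 58.7)
side pad_green 0.51 [243.2, 270.7, 266.0, 301.2] n 587 ztop 60.1 topmean [563.6 216.9  55.2] all rect (array([577.4, 204.2]), array([47.1, 70.4]), 43.8) toprect (array([564.1, 215.3]), array([31.2, 30. ]), 72.6)
side issue_tray 0.92 [306.4, 195.4, 346.0, 228.9] n 1075 ztop 13.2 topmean [488.6 -22.4   6.1] all rect (array([488.3, -22. ]), array([80.5, 84.9]), 1.9) toprect (array([487.7, -20.9]), array([76.4, 83.1]), 2.3)
```

View pics/v2.png

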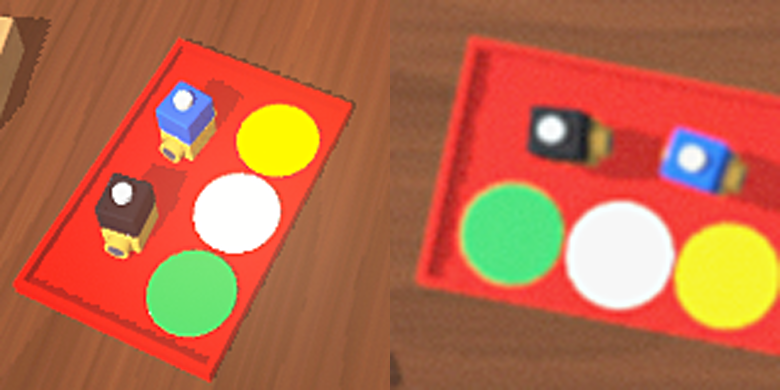

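The crops show all three pads empty, with the valves standing: blue at side crop (185,120) and black at (125,210). The blue coil is turned about -19° from the world axes, which matches the fitted rectangles. Next I'll fetch the blue valve.

```bash
python3 plan.py 566,212.5,110,1.234 566,212.5,19,1.234
python3 - <<'E'
from h import *
for n in("top","side"):
    for k in range(2):
        im,ok,P=cloud(n);h=cv2.cvtColor(im,cv2.COLOR_BGR2HSV)
        m=ok&(abs(P[...,0]-566)<45)&(abs(P[...,1]-212)<45)&(P[...,2]>48)&(P[...,2]<66)
        print(n,m.sum(),P[m].mean(0).round(1),rect(P[m][:,:2]))
E
```

```text
t 40.85 pos [531.7 -38.9 157. ] rpy [3.142 0.    1.396] w 0.851 gf 0.0 ft [0.5 0.4 0.5]
  call [ 0.845 -0.033  0.157  0.     0.     0.162] left 1
  call [ 0.84  -0.102  0.156  0.     0.     0.162] left 0
  call [-0.    -0.     0.607  0.     0.    -0.   ] left 0
top 189 [567.6 210.4  54.9] (array([568. , 210.8]), array([34.4, 31.7]), 71.2)
top 188 [567.7 210.4  54.4] (array([568.1, 210.9]), array([34.4, 31.2]), 72.7)
side 284 [564.6 214.9  55. ] (array([566.3, 213. ]), array([34.5, 32.6]), 72.4)
side 285 [564.6 215.   55. ] (array([565.9, 212.6]), array([35.1, 33.1]), 73.1)
```

Request:
move_arm:
  increments: "0.12 0 0.02 0 0 0.02 0.7; 0.24 -0.01 0.04 0 0 0.04 0.7; 0.36 -0.01 0.06 0 0 0.06 0.7; 0.48 -0.02 0.08 0 0 0.08 0.7; 0.6 -0.02 0.1 0 0 0.1 0.7; 0.72 -0.03 0.12 0 0 0.12 0.7; 0.84 -0.03 0.15 0 0 0.14 0.7; 0.84 -0.03 0.15 0 0 0.14 0.7"

```text
t: 42.05
position: [549.0, 86.8, 134.2]
ee_rot: [-3.141, 0.0, 1.328]
ft_force: [0.1, -0.1, -0.2]
width: 0.849
gripper_force: 0.0
```

Request:
move_arm:
  increments: "0.12 -0.01 0.02 0 0 0.02 0.7; 0.24 -0.02 0.04 0 0 0.04 0.7; 0.36 -0.03 0.06 0 0 0.06 0.7; 0.48 -0.05 0.08 0 0 0.08 0.7; 0.6 -0.06 0.1 0 0 0.1 0.7; 0.72 -0.08 0.12 0 0 0.12 0.7; 0.84 -0.1 0.15 0 0 0.13 0.7; 0.84 -0.1 0.15 0 0 0.13 0.7"

```text
t: 43.05
position: [565.0, 212.3, 111.6]
ee_rot: [-3.141, 0.0, 1.262]
ft_force: [0.2, -0.1, -0.7]
width: 0.847
gripper_force: 0.0
```

```bash
python3 plan.py 566.5,212.2,19,1.26
```

```text
t 43.05 pos [565.  212.3 111.6] rpy [-3.141  0.     1.262] w 0.847 gf 0.0 ft [ 0.2 -0.1 -0.7]
  call [ 0.002  0.01   0.618 -0.001  0.001  0.005] left 0
```

Request:
move_arm:
  increments: "0 0.01 0.08 0 0 0 0.7; 0 0.01 0.2 0 0 0 0.7; 0 0.01 0.32 0 0 0 0.7; 0 0.01 0.44 0 0 0 0.7; 0 0.01 0.54 0 0 0 0.7; 0 0.01 0.6 0 0 0 0.7; 0 0.01 0.61 0 0 0 0.7; 0 0.01 0.61 0 0 0 0.6"

```text
t: 44.05
position: [567.2, 211.5, 20.9]
ee_rot: [3.141, -0.001, 1.261]
ft_force: [0.2, 0.2, 0.3]
width: 0.796
gripper_force: 0.0
```

Request:
move_arm:
  increments: "0 0 0 0 0 0 0.3; 0 0 0 0 0 0 0.1; 0 0 0 0 0 0 0; 0 0 0 0 0 0 -0.1; 0 0 0 0 0 0 -0.2; 0 0 0 0 0 0 -0.3; 0 0 0 0 0 0 -0.5; 0 0 0 0 0 0 -0.6"

```text
t: 45.05
position: [566.9, 211.4, 20.7]
ee_rot: [3.141, -0.0, 1.261]
ft_force: [0.2, 0.1, 1.9]
width: 0.368
gripper_force: 59.8
```

```bash
python3 plan.py 566,212,75,1.26 490.5,-23.5,75,1.57
```

```text
t 45.05 pos [566.9 211.4  20.7] rpy [ 3.141 -0.     1.261] w 0.368 gf 59.8 ft [0.2 0.1 1.9]
  call [ 0.002 -0.007 -0.362  0.001 -0.     0.002] left 0
  call [-0.824  0.001 -0.    -0.    -0.    -0.31 ] left 1
  call [-0.815 -0.127 -0.    -0.    -0.001 -0.31 ] left 0
```

Request:
move_arm:
  increments: "0 0 -0.1 0 0 0 -0.6; 0 0 -0.22 0 0 0 -0.6; 0 0 -0.36 0 0 0 -0.6; -0.1 0 -0.36 0 0 -0.04 -0.6; -0.28 0 -0.36 0 0 -0.1 -0.6; -0.46 0 -0.36 0 0 -0.18 -0.6; -0.64 0 -0.36 0 0 -0.25 -0.6; -0.82 0 -0.36 0 0 -0.31 -0.6"

```text
t: 46.05
position: [529.6, 93.5, 76.2]
ee_rot: [3.139, -0.0, 1.417]
ft_force: [0.2, -1.0, -2.1]
width: 0.367
gripper_force: 59.6
```

```bash
python3 plan.py 489.8,-23,75,1.59 489.8,-23,20.7,1.59
```

```text
t 46.05 pos [529.6  93.5  76.2] rpy [ 3.139 -0.     1.417] w 0.367 gf 59.6 ft [ 0.2 -1.  -2.1]
  call [-0.808 -0.143  0.007  0.004 -0.001 -0.346] left 0
  call [-0.    -0.     0.362  0.     0.     0.   ] left 0
```

Request:
move_arm:
  increments: "-0.1 -0.02 0 0 0 -0.04 -0.6; -0.25 -0.05 0 0 0 -0.1 -0.6; -0.4 -0.07 0 0 0 -0.18 -0.6; -0.55 -0.1 0 0 0 -0.25 -0.6; -0.7 -0.13 0 0 0 -0.31 -0.6; -0.81 -0.14 0 0 0 -0.34 -0.6; -0.81 -0.14 0 0 0 -0.34 -0.6; -0.81 -0.14 0 0 0 -0.34 -0.6"

```text
t: 47.05
position: [490.4, -22.3, 75.4]
ee_rot: [3.14, -0.0, 1.585]
ft_force: [-0.2, -0.3, -1.1]
width: 0.365
gripper_force: 59.6
```

```bash
python3 plan.py 489.8,-23,20.7,1.59
```

```text
t 47.05 pos [490.4 -22.3  75.4] rpy [ 3.14  -0.     1.585] w 0.365 gf 59.6 ft [-0.2 -0.3 -1.1]
  call [-0.005 -0.004  0.365  0.003 -0.    -0.009] left 0
```

Request:
move_arm:
  increments: "0 0 0.07 0 0 0 -0.6; 0 0 0.15 0 0 0 -0.6; 0 0 0.23 0 0 0 -0.6; 0 0 0.3 0 0 0 -0.6; 0 0 0.33 0 0 0 -0.6; 0 0 0.35 0 0 0 -0.6; 0 0 0.36 0 0 0 -0.6; 0 0 0.36 0 0 0 -0.6"

```text
t: 48.05
position: [490.1, -22.7, 20.9]
ee_rot: [3.141, 0.0, 1.586]
ft_force: [-0.3, 0.3, -2.0]
width: 0.366
gripper_force: 59.8
```

```bash
python3 plan.py 489.8,-23,20.7,1.59
```

```text
t 48.05 pos [490.1 -22.7  20.9] rpy [3.141 0.    1.586] w 0.366 gf 59.8 ft [-0.3  0.3 -2. ]
  call [-0.002 -0.002  0.001  0.002  0.    -0.009] left 0
```

Request:
move_arm:
  increments: "0 0 0.004 0 0 0 -0.6; 0 0 0.004 0 0 0 -0.3; 0 0 0.004 0 0 0 -0.1; 0 0 0.004 0 0 0 0.1; 0 0 0.004 0 0 0 0.4; 0 0 0.004 0 0 0 0.6; 0 0 0 0 0 0 0.7; 0 0 -0.05 0 0 0 0.7"

```text
t: 49.05
position: [488.9, -22.5, 27.8]
ee_rot: [-3.14, -0.0, 1.586]
ft_force: [0.3, -0.1, 0.1]
width: 0.849
gripper_force: 0.0
```

Request:
move_arm:
  increments: "0 0 -0.1 0 0 0 0.7; 0 0 -0.22 0 0 0 0.7; 0 0 -0.36 0 0 0 0.7; 0 0 -0.5 0 0 0.05 0.7; 0 0 -0.64 0 0 0.12 0.7; 0 0 -0.78 0 0 0.2 0.7; 0 0 -0.85 0 0 0.3 0.7; 0 0 -0.85 0 0 0.38 0.7"

```text
t: 50.05
position: [491.0, -22.8, 158.2]
ee_rot: [3.137, -0.0, 1.394]
ft_force: [-0.5, 0.2, -0.1]
width: 0.85
gripper_force: 0.0
```

```bash
python3 plan.py 530.5,-186.6,155,1.396; python3 look.py valve_blue valve_black issue_tray 2>/dev/null; python3 - <<'E'
from h import *
im,ok,P=cloud("side");cv2.imwrite("pics/v3.png",cv2.resize(im[60:310,200:420],None,fx=2.2,fy=2.2))
E
```

```text
t 50.05 pos [491.  -22.8 158.2] rpy [ 3.137 -0.     1.394] w 0.85 gf 0.0 ft [-0.5  0.2 -0.1]
  call [-0.515  0.225  0.011  0.005 -0.    -0.002] left 1
  call [-0.514  0.225  0.011  0.004 -0.    -0.001] left 0
top valve_black 0.64 [181.3, 156.3, 200.8, 168.5] n 267 ztop 60.7 topmean [581.2 294.2  54.8] all rect (array([582.6, 292.2]), array([42.3, 31.8]), 88.0) toprect (array([581.7, 295.1]), array([30.7, 28. ]), 88.7)
top valve_black 0.48 [398.3, 185.9, 427.4, 204.9] n 449 ztop 106.6 topmean [ 519.2 -248.7  103.6] all rect (array([ 515.3, -261.7]), array([67.4, 42.8]), 64.5) toprect (array([ 519.1, -250.4]), array([36.8, 40.3]), 16.1)
top issue_tray 0.41 [302.2, 212.2, 337.7, 221.5] n 82 ztop 16.4 topmean [458.3  -8.6   9.1] all rect (array([460.7, -24.3]), array([17.5, 77.5]), 1.5) toprect (array([459.5, -22.9]), array([10.1, 69.7]), 1.5)
side valve_blue 0.93 [316.2, 192.1, 333.9, 218.2] n 383 ztop 59.4 topmean [487.7 -14.3  54.5] all rect (array([489.7, -15.5]), array([35.5, 41.7]), 7.7) toprect (array([487.7, -17.8]), array([28.3, 30.7]), 2.1)
side valve_black 0.62 [220.2, 304.2, 243.4, 343.8] n 640 ztop 60.1 topmean [578.7 302.   55.2] all rect (array([582.4, 288. ]), array([36.2, 72.6]), 9.2) toprect (array([579.5, 300.1]), array([31.6, 29.3]), 85.5)
side issue_tray 0.71 [304.1, 190.4, 345.9, 227.4] n 797 ztop 13.9 topmean [488.4 -14.5   7.3] all rect (array([491.1, -28.1]), array([ 86. , 101.1]), 1.4) toprect (array([488.7, -20.4]), array([78.5, 82.3]), 1.4)
```

View pics/v3.png

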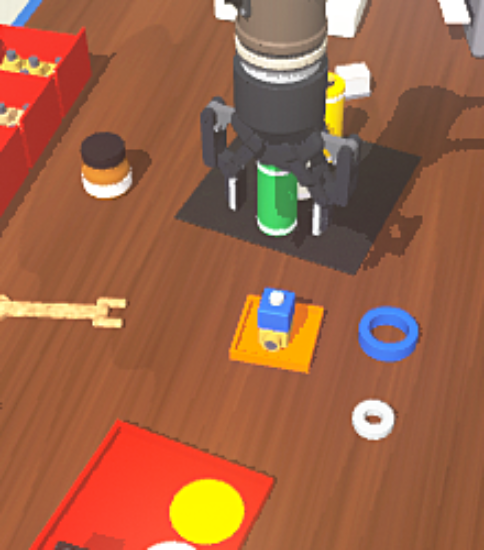

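The blue valve stands upright in the orange tray at crop (275,325), with its top at z 59, and the caps stand on the mat behind the gripper. Next is the green can.

Request:
move_arm:
  increments: "-0.1 0.04 0 0 0 0 0.7; -0.25 0.1 0 0 0 0 0.7; -0.4 0.18 0 0 0 0 0.7; -0.55 0.26 0 0 0 0 0.7; -0.7 0.32 0 0 0 0 0.7; -0.85 0.38 0 0 0 0 0.7; -0.97 0.43 0 0 0 0 0.7; -0.97 0.43 0 0 0 0 0.7"

```text
t: 51.5
position: [528.1, -178.8, 155.5]
ee_rot: [3.141, 0.0, 1.394]
ft_force: [0.1, -0.4, 0.8]
width: 0.851
gripper_force: 0.0
```

```bash
python3 plan.py 530.5,-186.6,64,1.396;
```

```text
t 51.5 pos [ 528.1 -178.8  155.5] rpy [3.141 0.    1.394] w 0.851 gf 0.0 ft [ 0.1 -0.4  0.8]
  call [-0.048  0.025  0.61   0.001  0.    -0.005] left 0
```

Request:
move_arm:
  increments: "-0.03 0.02 0 0 0 0 0.7; -0.045 0.02 0.1 0 0 0 0.7; -0.045 0.02 0.25 0 0 0 0.7; -0.045 0.02 0.4 0 0 0 0.7; -0.045 0.02 0.52 0 0 0 0.7; -0.045 0.02 0.6 0 0 0 0.7; -0.045 0.02 0.61 0 0 0 0.7; -0.045 0.02 0.61 0 0 0 0.5"

```text
t: 52.5
position: [530.1, -184.4, 64.4]
ee_rot: [3.141, 0.0, 1.396]
ft_force: [0.4, -0.4, -0.0]
width: 0.75
gripper_force: 0.0
```

Request:
move_arm:
  increments: "0 0 0 0 0 0 0.3; 0 0 0 0 0 0 0.2; 0 0 0 0 0 0 0.1; 0 0 0 0 0 0 0; 0 0 0 0 0 0 -0.1; 0 0 0 0 0 0 -0.2; 0 0 0 0 0 0 -0.4; 0 0 0 0 0 0 -0.4"

```text
t: 53.5
position: [530.0, -184.4, 64.6]
ee_rot: [3.141, 0.0, 1.396]
ft_force: [-1.9, 0.8, 5.6]
width: 0.502
gripper_force: 60.3
```

```bash
python3 plan.py 530.5,-186.6,145,1.396 521.3,334.5,145,1.396; python3 look.py cap_green 2>/dev/null
```

```text
t 53.5 pos [ 530.  -184.4   64.6] rpy [3.141 0.    1.396] w 0.502 gf 60.3 ft [-1.9  0.8  5.6]
  call [-0.014  0.006 -0.536  0.002  0.    -0.   ] left 0
  call [ 0.853 -0.166 -0.    -0.     0.    -0.   ] left 3
  call [ 0.853 -0.166 -0.    -0.     0.    -0.   ] left 2
  call [ 0.852 -0.167 -0.    -0.     0.    -0.   ] left 1
  call [ 0.853 -0.166 -0.    -0.     0.    -0.   ] left 0
top cap_green 0.57 [377.1, 182.2, 384.2, 196.3] n 89 ztop 100.4 topmean [ 525.5 -164.1   95.1] all rect (array([ 530.2, -166.9]), array([31.2,  7.5]), 5.6) toprect (array([ 525.8, -163.9]), array([7.4, 0.6]), 14.5)
side cap_green 0.67 [314.3, 123.2, 332.9, 167.6] n 698 ztop 105.8 topmean [ 529.7 -175.2  102.8] all rect (array([ 557.4, -240.5]), array([ 42.5, 176.4]), 25.1) toprect (array([ 531.5, -178. ]), array([33. , 39.5]), 45.1)
```

Request:
move_arm:
  increments: "0 0 -0.12 0 0 0 -0.4; 0 0 -0.3 0 0 0 -0.4; 0 0 -0.48 0 0 0 -0.4; 0.1 -0.02 -0.53 0 0 0 -0.4; 0.3 -0.06 -0.53 0 0 0 -0.4; 0.5 -0.1 -0.53 0 0 0 -0.4; 0.7 -0.14 -0.53 0 0 0 -0.4; 0.85 -0.17 -0.53 0 0 0 -0.4"

```text
t: 54.7
position: [525.1, -51.8, 142.4]
ee_rot: [-3.139, -0.001, 1.397]
ft_force: [0.1, -0.2, -2.8]
width: 0.5
gripper_force: 61.2
```

Request:
move_arm:
  increments: "0.1 -0.02 0 0 0 0 -0.4; 0.22 -0.04 0 0 0 0 -0.4; 0.34 -0.07 0 0 0 0 -0.4; 0.46 -0.09 0 0 0 0 -0.4; 0.58 -0.11 0 0 0 0 -0.4; 0.7 -0.13 0 0 0 0 -0.4; 0.8 -0.15 0 0 0 0 -0.4; 0.85 -0.16 0 0 0 0 -0.4"

```text
t: 55.7
position: [525.2, 76.5, 143.5]
ee_rot: [-3.142, 0.0, 1.397]
ft_force: [0.3, 0.9, -1.9]
width: 0.506
gripper_force: 61.2
```

Request:
move_arm:
  increments: "0.1 -0.02 0 0 0 0 -0.4; 0.22 -0.04 0 0 0 0 -0.4; 0.34 -0.07 0 0 0 0 -0.4; 0.46 -0.09 0 0 0 0 -0.4; 0.58 -0.11 0 0 0 0 -0.4; 0.7 -0.13 0 0 0 0 -0.4; 0.8 -0.15 0 0 0 0 -0.4; 0.85 -0.16 0 0 0 0 -0.4"

```text
t: 56.7
position: [523.8, 206.3, 143.5]
ee_rot: [3.142, 0.0, 1.397]
ft_force: [0.2, 0.2, -2.2]
width: 0.501
gripper_force: 61.2
```

Request:
move_arm:
  increments: "0.1 -0.02 0 0 0 0 -0.4; 0.25 -0.05 0 0 0 0 -0.4; 0.4 -0.08 0 0 0 0 -0.4; 0.55 -0.11 0 0 0 0 -0.4; 0.7 -0.14 0 0 0 0 -0.4; 0.85 -0.17 0 0 0 0 -0.4; 0.85 -0.17 0 0 0 0 -0.4; 0.85 -0.17 0 0 0 0 -0.4"

```text
t: 57.7
position: [520.7, 335.1, 143.3]
ee_rot: [-3.141, 0.001, 1.396]
ft_force: [-0.8, -0.3, -2.4]
width: 0.502
gripper_force: 61.2
```

```bash
python3 plan.py 521.3,336,68.6,1.396; python3 look.py cap_green pad_green 2>/dev/null
```

```text
t 57.7 pos [520.7 335.1 143.3] rpy [-3.141e+00  1.000e-03  1.396e+00] w 0.502 gf 61.2 ft [-0.8 -0.3 -2.4]
  call [ 0.007  0.003  0.498 -0.001  0.002  0.001] left 0
top cap_green 0.63 [148.9, 175.3, 176.2, 195.5] n 435 ztop 183.7 topmean [518.9 320.7 180.4] all rect (array([531.5, 330.4]), array([70.6, 37. ]), 26.4) toprect (array([518.6, 320.7]), array([18.5, 36.2]), 72.8)
top pad_green 0.75 [169.0, 176.3, 191.3, 201.2] n 343 ztop 10.4 topmean [521.4 324.4   7. ] all rect (array([521. , 325.7]), array([48.6, 62.7]), 76.7) toprect (array([521. , 325.2]), array([43.1, 56.5]), 78.7)
side cap_green 0.58 [231.8, 294.1, 267.1, 349.5] n 1003 ztop 183.7 topmean [522.7 346.5 181.3] all rect (array([520.4, 338.1]), array([38.4, 44.7]), 65.9) toprect (array([525.2, 345.6]), array([20.5, 40.6]), 54.8)
side pad_green 0.57 [239.4, 343.1, 276.3, 371.5] n 919 ztop 10.0 topmean [518.2 338.7   7.8] all rect (array([517.9, 338. ]), array([66. , 58.6]), 31.5) toprect (array([517.3, 338.7]), array([61.9, 51.5]), 33.5)
```

Request:
move_arm:
  increments: "0 0 0.08 0 0 0 -0.4; 0 0 0.2 0 0 0 -0.4; 0 0 0.32 0 0 0 -0.4; 0 0 0.42 0 0 0 -0.4; 0 0 0.47 0 0 0 -0.4; 0 0 0.49 0 0 0 -0.4; 0 0 0.495 0 0 0 -0.4; 0 0 0.495 0 0 0 -0.4"

```text
t: 59.0
position: [521.4, 335.5, 69.9]
ee_rot: [3.141, -0.001, 1.396]
ft_force: [-0.1, 0.5, -1.7]
width: 0.496
gripper_force: 61.2
```

```bash
python3 plan.py 521.3,336,68.6,1.396; python3 look.py cap_green 2>/dev/null
```

```text
t 59.0 pos [521.4 335.5  69.9] rpy [ 3.141e+00 -1.000e-03  1.396e+00] w 0.496 gf 61.2 ft [-0.1  0.5 -1.7]
  call [ 0.003 -0.001  0.009  0.002 -0.002 -0.   ] left 0
top cap_green 0.85 [163.8, 177.3, 182.1, 196.3] n 323 ztop 110.4 topmean [520.  319.7 107. ] all rect (array([519.9, 321.4]), array([46.5, 46.5]), 77.7) toprect (array([519.9, 319.9]), array([15.9, 35.6]), 80.4)
top cap_green 0.51 [302.1, 190.3, 337.4, 225.4] n 806 ztop 14.7 topmean [490.  -23.6   6.6] all rect (array([491.4, -23.6]), array([83.7, 77.7]), 1.6) toprect (array([490.9, -23.6]), array([77.8, 72.7]), 1.6)
side cap_green 0.68 [238.0, 321.8, 268.7, 368.3] n 804 ztop 110.4 topmean [522.4 348.2 107.8] all rect (array([531.6, 340.1]), array([31.2, 65.7]), 76.4) toprect (array([524. , 348.3]), array([18.6, 38.4]), 63.2)
```

Now I'll lower the last millimetre, release, rise and return for the white one.

Request:
move_arm:
  increments: "0 0 0.005 0 0 0 -0.4; 0 0 0.009 0 0 0 -0.4; 0 0 0.009 0 0 0 -0.4; 0 0 0.009 0 0 0 0.1; 0 0 0.009 0 0 0 0.3; 0 0 0.009 0 0 0 0.7; 0 0 0.009 0 0 0 0.7; 0 0 -0.05 0 0 0 0.7"

```text
t: 60.2
position: [520.1, 334.7, 76.1]
ee_rot: [-3.14, 0.001, 1.396]
ft_force: [0.1, -0.0, -0.1]
width: 0.848
gripper_force: 0.0
```

Request:
move_arm:
  increments: "0 0 -0.1 0 0 0 0.7; 0 0 -0.25 0 0 0 0.7; 0 0 -0.4 0 0 0 0.7; -0.1 0.02 -0.5 0 0 0 0.7; -0.3 0.06 -0.55 0 0 0 0.7; -0.5 0.1 -0.55 0 0 0 0.7; -0.75 0.14 -0.55 0 0 0 0.7; -0.97 0.18 -0.55 0 0 0 0.7"

```text
t: 61.2
position: [521.8, 185.0, 159.8]
ee_rot: [3.141, 0.0, 1.395]
ft_force: [0.0, -0.6, 0.1]
width: 0.85
gripper_force: 0.0
```

```bash
python3 plan.py 518.4,-253,155,1.396 518.4,-253,63.8,1.396; python3 look.py cap_green valve_black 2>/dev/null
```

```text
t 61.2 pos [521.8 185.  159.8] rpy [3.141 0.    1.395] w 0.85 gf 0.0 ft [ 0.  -0.6  0.1]
  call [-0.96   0.162  0.011  0.     0.    -0.   ] left 2
  call [-0.96   0.163  0.011  0.     0.    -0.001] left 1
  call [-0.959  0.162  0.012  0.001  0.001 -0.   ] left 0
  call [-0.    -0.     0.608 -0.    -0.    -0.   ] left 0
top cap_green 0.56 [172.3, 193.2, 182.8, 195.4] n 24 ztop 55.0 topmean [nan nan nan] all rect (array([504.9, 322.8]), array([ 2.2, 13.4]), 32.6) toprect (array([0., 0.]), array([0., 0.]), 0.0)
top valve_black 0.52 [169.2, 193.0, 180.2, 197.9] n 29 ztop 60.6 topmean [nan nan nan] all rect (array([503.8, 326.2]), array([ 3.5, 20. ]), 23.8) toprect (array([0., 0.]), array([0., 0.]), 0.0)
side cap_green 0.69 [238.5, 317.0, 268.0, 367.7] n 1234 ztop 109.6 topmean [518.6 338.9 107.2] all rect (array([532.1, 312.8]), array([52.3, 96.4]), 34.2) toprect (array([519.4, 337.1]), array([40.5, 41.4]), 14.4)
side valve_black 0.62 [219.4, 303.3, 244.2, 340.3] n 631 ztop 60.5 topmean [578.8 301.   55.1] all rect (array([582.2, 297.9]), array([ 43.8, 102.4]), 29.0) toprect (array([579.7, 299.2]), array([33.2, 30. ]), 85.6)
```

Request:
move_arm:
  increments: "-0.12 0.02 0 0 0 0 0.7; -0.24 0.04 0 0 0 0 0.7; -0.36 0.06 0 0 0 0 0.7; -0.48 0.08 0 0 0 0 0.7; -0.6 0.1 0 0 0 0 0.7; -0.72 0.12 0 0 0 0 0.7; -0.85 0.14 0 0 0 0 0.7; -0.96 0.16 0 0 0 0 0.7"

```text
t: 62.5
position: [520.7, 39.9, 159.3]
ee_rot: [3.142, 0.0, 1.395]
ft_force: [0.4, -0.8, 0.5]
width: 0.848
gripper_force: 0.0
```

Request:
move_arm:
  increments: "-0.12 0.02 0 0 0 0 0.7; -0.24 0.04 0 0 0 0 0.7; -0.36 0.06 0 0 0 0 0.7; -0.48 0.08 0 0 0 0 0.7; -0.6 0.1 0 0 0 0 0.7; -0.72 0.12 0 0 0 0 0.7; -0.85 0.14 0 0 0 0 0.7; -0.96 0.16 0 0 0 0 0.7"

```text
t: 63.5
position: [519.3, -106.1, 159.3]
ee_rot: [3.142, 0.0, 1.395]
ft_force: [0.8, -0.4, -1.0]
width: 0.847
gripper_force: 0.0
```

Request:
move_arm:
  increments: "-0.12 0.02 0 0 0 0 0.7; -0.25 0.04 0 0 0 0 0.7; -0.4 0.07 0 0 0 0 0.7; -0.55 0.09 0 0 0 0 0.7; -0.7 0.12 0 0 0 0 0.7; -0.85 0.14 0 0 0 0 0.7; -0.94 0.16 0 0 0 0 0.7; -0.94 0.16 0 0 0 0 0.7"

```text
t: 64.5
position: [518.4, -248.8, 159.3]
ee_rot: [3.141, -0.0, 1.394]
ft_force: [-0.2, 0.7, -0.0]
width: 0.846
gripper_force: 0.0
```

```bash
python3 plan.py 518.4,-253,63.8,1.396
```

```text
t 64.5 pos [ 518.4 -248.8  159.3] rpy [ 3.141 -0.     1.394] w 0.846 gf 0.0 ft [-0.2  0.7 -0. ]
  call [-0.027  0.005  0.636  0.    -0.    -0.004] left 0
```

Request:
move_arm:
  increments: "-0.02 0 0.03 0 0 0 0.7; -0.02 0 0.13 0 0 0 0.7; -0.02 0 0.28 0 0 0 0.7; -0.02 0 0.43 0 0 0 0.7; -0.02 0 0.55 0 0 0 0.7; -0.02 0 0.62 0 0 0 0.7; -0.02 0 0.63 0 0 0 0.7; -0.02 0 0.63 0 0 0 0.5"

```text
t: 65.5
position: [518.4, -251.0, 65.3]
ee_rot: [3.141, 0.0, 1.396]
ft_force: [0.2, 0.0, -0.8]
width: 0.752
gripper_force: 0.0
```

Request:
move_arm:
  increments: "0 0 0 0 0 0 0.3; 0 0 0 0 0 0 0.2; 0 0 0 0 0 0 0.1; 0 0 0 0 0 0 0; 0 0 0 0 0 0 -0.1; 0 0 0 0 0 0 -0.2; 0 0 0 0 0 0 -0.4; 0 0 0 0 0 0 -0.4"

```text
t: 66.5
position: [518.3, -251.0, 65.4]
ee_rot: [3.141, 0.0, 1.396]
ft_force: [0.1, -0.2, 4.9]
width: 0.499
gripper_force: 60.3
```

```bash
python3 plan.py 518.4,-253,145,1.396 509.5,265,145,1.396; python3 look.py cap_white 2>/dev/null
```

```text
t 66.5 pos [ 518.3 -251.    65.4] rpy [3.141 0.    1.396] w 0.499 gf 60.3 ft [ 0.1 -0.2  4.9]
  call [-0.013  0.003 -0.531  0.002  0.001 -0.   ] left 0
  call [ 0.847 -0.165  0.     0.    -0.    -0.   ] left 3
  call [ 0.848 -0.165  0.     0.    -0.    -0.   ] left 2
  call [ 0.847 -0.165  0.     0.    -0.    -0.   ] left 1
  call [ 0.848 -0.164  0.001  0.    -0.    -0.   ] left 0
top cap_white 0.45 [398.9, 187.6, 412.4, 205.8] n 175 ztop 104.6 topmean [ 519.1 -232.8  100.9] all rect (array([ 520. , -236.8]), array([40.4, 14. ]), 3.2) toprect (array([ 519.3, -232.8]), array([27.9,  5.6]), 3.0)
side cap_white 0.79 [329.4, 108.1, 344.0, 145.9] n 664 ztop 105.3 topmean [ 519.9 -242.2  102.6] all rect (array([ 533.3, -319.4]), array([ 45.3, 190.6]), 12.8) toprect (array([ 521.3, -246.6]), array([31.4, 43.3]), 13.7)
```

Request:
move_arm:
  increments: "0 0 -0.12 0 0 0 -0.4; 0 0 -0.3 0 0 0 -0.4; 0 0 -0.48 0 0 0 -0.4; 0.1 -0.02 -0.53 0 0 0 -0.4; 0.3 -0.06 -0.53 0 0 0 -0.4; 0.5 -0.1 -0.53 0 0 0 -0.4; 0.7 -0.14 -0.53 0 0 0 -0.4; 0.85 -0.16 -0.53 0 0 0 -0.4"

```text
t: 67.7
position: [514.6, -118.4, 143.0]
ee_rot: [-3.138, -0.001, 1.397]
ft_force: [-0.3, -0.5, -1.2]
width: 0.502
gripper_force: 61.0
```

Request:
move_arm:
  increments: "0.1 -0.02 0 0 0 0 -0.4; 0.22 -0.04 0 0 0 0 -0.4; 0.34 -0.07 0 0 0 0 -0.4; 0.46 -0.09 0 0 0 0 -0.4; 0.58 -0.11 0 0 0 0 -0.4; 0.7 -0.13 0 0 0 0 -0.4; 0.8 -0.15 0 0 0 0 -0.4; 0.85 -0.16 0 0 0 0 -0.4"

```text
t: 68.7
position: [514.9, 9.8, 144.3]
ee_rot: [-3.142, 0.0, 1.397]
ft_force: [0.3, 0.4, -1.8]
width: 0.501
gripper_force: 61.0
```

Request:
move_arm:
  increments: "0.1 -0.02 0 0 0 0 -0.4; 0.22 -0.04 0 0 0 0 -0.4; 0.34 -0.07 0 0 0 0 -0.4; 0.46 -0.09 0 0 0 0 -0.4; 0.58 -0.11 0 0 0 0 -0.4; 0.7 -0.13 0 0 0 0 -0.4; 0.8 -0.15 0 0 0 0 -0.4; 0.85 -0.17 0 0 0 0 -0.4"

```text
t: 69.7
position: [512.1, 139.8, 144.3]
ee_rot: [3.142, 0.0, 1.397]
ft_force: [0.1, -0.5, -2.0]
width: 0.503
gripper_force: 61.0
```

Request:
move_arm:
  increments: "0.1 -0.02 0 0 0 0 -0.4; 0.25 -0.05 0 0 0 0 -0.4; 0.4 -0.08 0 0 0 0 -0.4; 0.55 -0.11 0 0 0 0 -0.4; 0.7 -0.14 0 0 0 0 -0.4; 0.84 -0.17 0 0 0 0 -0.4; 0.84 -0.17 0 0 0 0 -0.4; 0.84 -0.17 0 0 0 0 -0.4"

```text
t: 70.7
position: [508.7, 267.0, 144.1]
ee_rot: [-3.141, 0.001, 1.396]
ft_force: [0.7, -0.4, -1.2]
width: 0.502
gripper_force: 61.0
```

```bash
python3 plan.py 509.5,266,69.4,1.396
```

```text
t 70.7 pos [508.7 267.  144.1] rpy [-3.141e+00  1.000e-03  1.396e+00] w 0.502 gf 61.0 ft [ 0.7 -0.4 -1.2]
  call [-0.005  0.007  0.498 -0.001  0.002  0.   ] left 0
```

Request:
move_arm:
  increments: "-0.005 0 0.08 0 0 0 -0.4; -0.005 0 0.2 0 0 0 -0.4; -0.005 0 0.32 0 0 0 -0.4; -0.005 0 0.42 0 0 0 -0.4; -0.005 0 0.47 0 0 0 -0.4; -0.005 0 0.49 0 0 0 -0.4; -0.005 0 0.5 0 0 0 -0.4; -0.005 0 0.5 0 0 0 -0.4"

```text
t: 71.7
position: [509.3, 266.8, 69.8]
ee_rot: [3.141, -0.001, 1.396]
ft_force: [-0.8, -0.0, -0.5]
width: 0.5
gripper_force: 61.0
```

```bash
python3 plan.py 509.5,266,69.2,1.396
```

```text
t 71.7 pos [509.3 266.8  69.8] rpy [ 3.141e+00 -1.000e-03  1.396e+00] w 0.5 gf 61.0 ft [-0.8 -0.  -0.5]
  call [-0.005  0.002  0.004  0.002 -0.001 -0.   ] left 0
```

Request:
move_arm:
  increments: "0 0 0.003 0 0 0 -0.4; 0 0 0.006 0 0 0 -0.4; 0 0 0.006 0 0 0 -0.4; 0 0 0.006 0 0 0 0.1; 0 0 0.006 0 0 0 0.3; 0 0 0.006 0 0 0 0.7; 0 0 0.006 0 0 0 0.7; 0 0 -0.05 0 0 0 0.7"

```text
t: 72.7
position: [508.0, 266.1, 76.2]
ee_rot: [-3.14, 0.001, 1.396]
ft_force: [0.1, -1.1, 1.2]
width: 0.853
gripper_force: 0.0
```

Request:
move_arm:
  increments: "0 0 -0.1 0 0 0 0.7; 0 0 -0.25 0 0 0 0.7; 0 0 -0.4 0 0 0 0.7; -0.1 0.02 -0.5 0 0 0 0.7; -0.3 0.06 -0.55 0 0 0 0.7; -0.5 0.09 -0.55 0 0 0 0.7; -0.75 0.13 -0.55 0 0 0 0.7; -0.97 0.17 -0.55 0 0 0 0.7"

```text
t: 73.7
position: [508.1, 116.7, 159.8]
ee_rot: [3.141, 0.0, 1.396]
ft_force: [0.6, 0.4, -0.6]
width: 0.848
gripper_force: 0.0
```

```bash
python3 plan.py 509.4,-321.5,158,1.396; python3 look.py cap_white cap_yellow 2>/dev/null
```

```text
t 73.7 pos [508.1 116.7 159.8] rpy [3.141 0.    1.396] w 0.848 gf 0.0 ft [ 0.6  0.4 -0.6]
  call [-0.958  0.173  0.005  0.     0.    -0.   ] left 2
  call [-0.958  0.172  0.004  0.     0.    -0.   ] left 1
  call [-0.959  0.173  0.005  0.001  0.001 -0.001] left 0
top cap_yellow 0.81 [427.6, 191.5, 459.7, 210.4] n 505 ztop 106.4 topmean [ 509.6 -319.3  103.4] all rect (array([ 516.2, -340. ]), array([43.9, 83.4]), 20.1) toprect (array([ 509.6, -321.5]), array([37.2, 43.9]), 1.9)
side cap_white 0.64 [262.7, 281.7, 287.5, 328.1] n 1134 ztop 109.4 topmean [507.5 271.  107.1] all rect (array([517.1, 245.7]), array([51.1, 89.4]), 28.3) toprect (array([507.9, 269.2]), array([41. , 40.4]), 86.3)
side cap_yellow 0.64 [338.1, 92.4, 354.4, 136.8] n 668 ztop 105.1 topmean [ 505.9 -312.5  102.4] all rect (array([ 529.7, -389.3]), array([ 43.1, 193.8]), 17.7) toprect (array([ 505.8, -316.2]), array([38.1, 39.9]), 76.8)
```

Request:
move_arm:
  increments: "-0.12 0.02 0 0 0 0 0.7; -0.24 0.04 0 0 0 0 0.7; -0.36 0.06 0 0 0 0 0.7; -0.48 0.09 0 0 0 0 0.7; -0.6 0.11 0 0 0 0 0.7; -0.72 0.13 0 0 0 0 0.7; -0.85 0.15 0 0 0 0 0.7; -0.96 0.17 0 0 0 0 0.7"

```text
t: 75.0
position: [508.5, -28.8, 159.3]
ee_rot: [-3.142, -0.0, 1.395]
ft_force: [-0.2, 0.4, 0.9]
width: 0.85
gripper_force: 0.0
```

Request:
move_arm:
  increments: "-0.12 0.02 0 0 0 0 0.7; -0.24 0.04 0 0 0 0 0.7; -0.36 0.06 0 0 0 0 0.7; -0.48 0.09 0 0 0 0 0.7; -0.6 0.11 0 0 0 0 0.7; -0.72 0.13 0 0 0 0 0.7; -0.85 0.15 0 0 0 0 0.7; -0.96 0.17 0 0 0 0 0.7"

```text
t: 76.0
position: [508.6, -175.1, 159.3]
ee_rot: [3.142, 0.0, 1.395]
ft_force: [0.9, 0.9, 0.1]
width: 0.85
gripper_force: 0.0
```

Request:
move_arm:
  increments: "-0.12 0.02 0 0 0 0 0.7; -0.25 0.04 0 0 0 0 0.7; -0.4 0.07 0 0 0 0 0.7; -0.55 0.1 0 0 0 0 0.7; -0.7 0.13 0 0 0 0 0.7; -0.85 0.15 0 0 0 0 0.7; -0.95 0.17 0 0 0 0 0.7; -0.95 0.17 0 0 0 0 0.7"

```text
t: 77.0
position: [508.9, -319.7, 159.2]
ee_rot: [3.141, -0.0, 1.394]
ft_force: [-0.4, 0.2, 0.3]
width: 0.851
gripper_force: 0.0
```

```bash
python3 plan.py 509.4,-321.5,64,1.396
```

```text
t 77.0 pos [ 508.9 -319.7  159.2] rpy [ 3.141 -0.     1.394] w 0.851 gf 0.0 ft [-0.4  0.2  0.3]
  call [-0.011  0.005  0.635  0.    -0.    -0.004] left 0
```

Request:
move_arm:
  increments: "-0.01 0 0.03 0 0 0 0.7; -0.01 0 0.13 0 0 0 0.7; -0.01 0 0.28 0 0 0 0.7; -0.01 0 0.43 0 0 0 0.7; -0.01 0 0.55 0 0 0 0.7; -0.01 0 0.62 0 0 0 0.7; -0.01 0 0.63 0 0 0 0.7; -0.01 0 0.63 0 0 0 0.5"

```text
t: 78.0
position: [509.1, -320.3, 65.3]
ee_rot: [3.141, 0.001, 1.396]
ft_force: [0.1, 0.4, -0.3]
width: 0.751
gripper_force: 0.0
```

Request:
move_arm:
  increments: "0 0 0 0 0 0 0.3; 0 0 0 0 0 0 0.2; 0 0 0 0 0 0 0.1; 0 0 0 0 0 0 0; 0 0 0 0 0 0 -0.1; 0 0 0 0 0 0 -0.2; 0 0 0 0 0 0 -0.4; 0 0 0 0 0 0 -0.4"

```text
t: 79.0
position: [508.8, -320.2, 65.4]
ee_rot: [3.141, 0.0, 1.396]
ft_force: [-0.8, 0.7, 4.8]
width: 0.5
gripper_force: 60.5
```

```bash
python3 plan.py 509.4,-321.5,145,1.396 498.2,196.2,145,1.396
```

```text
t 79.0 pos [ 508.8 -320.2   65.4] rpy [3.141 0.    1.396] w 0.5 gf 60.5 ft [-0.8  0.7  4.8]
  call [-0.008  0.006 -0.531  0.001  0.001 -0.   ] left 0
  call [ 0.846 -0.169  0.    -0.    -0.    -0.   ] left 3
  call [ 0.846 -0.169  0.    -0.    -0.    -0.   ] left 2
  call [ 0.847 -0.168  0.    -0.    -0.    -0.   ] left 1
  call [ 0.846 -0.169  0.001 -0.    -0.    -0.   ] left 0
```

Request:
move_arm:
  increments: "0 0 -0.12 0 0 0 -0.4; 0 0 -0.3 0 0 0 -0.4; 0 0 -0.48 0 0 0 -0.4; 0.1 -0.02 -0.53 0 0 0 -0.4; 0.3 -0.06 -0.53 0 0 0 -0.4; 0.5 -0.1 -0.53 0 0 0 -0.4; 0.7 -0.14 -0.53 0 0 0 -0.4; 0.85 -0.17 -0.53 0 0 0 -0.4"

```text
t: 80.0
position: [504.6, -187.4, 143.3]
ee_rot: [-3.139, -0.001, 1.397]
ft_force: [-0.5, -0.5, -1.1]
width: 0.501
gripper_force: 61.1
```

Request:
move_arm:
  increments: "0.1 -0.02 0 0 0 0 -0.4; 0.22 -0.04 0 0 0 0 -0.4; 0.34 -0.07 0 0 0 0 -0.4; 0.46 -0.09 0 0 0 0 -0.4; 0.58 -0.11 0 0 0 0 -0.4; 0.7 -0.14 0 0 0 0 -0.4; 0.8 -0.16 0 0 0 0 -0.4; 0.85 -0.17 0 0 0 0 -0.4"

```text
t: 81.0
position: [502.7, -58.9, 144.3]
ee_rot: [-3.142, 0.0, 1.397]
ft_force: [0.7, 0.1, -1.9]
width: 0.501
gripper_force: 61.1
```

Request:
move_arm:
  increments: "0.1 -0.02 0 0 0 0 -0.4; 0.22 -0.04 0 0 0 0 -0.4; 0.34 -0.07 0 0 0 0 -0.4; 0.46 -0.09 0 0 0 0 -0.4; 0.58 -0.11 0 0 0 0 -0.4; 0.7 -0.14 0 0 0 0 -0.4; 0.8 -0.16 0 0 0 0 -0.4; 0.84 -0.17 0 0 0 0 -0.4"

```text
t: 82.0
position: [499.6, 69.6, 144.3]
ee_rot: [3.142, 0.0, 1.397]
ft_force: [0.9, 0.1, -2.1]
width: 0.499
gripper_force: 61.1
```

Request:
move_arm:
  increments: "0.1 -0.02 0 0 0 0 -0.4; 0.25 -0.05 0 0 0 0 -0.4; 0.4 -0.08 0 0 0 0 -0.4; 0.55 -0.11 0 0 0 0 -0.4; 0.7 -0.14 0 0 0 0 -0.4; 0.83 -0.17 0 0 0 0 -0.4; 0.83 -0.17 0 0 0 0 -0.4; 0.83 -0.17 0 0 0 0 -0.4"

```text
t: 83.0
position: [496.1, 195.4, 144.2]
ee_rot: [-3.141, 0.001, 1.396]
ft_force: [0.5, 0.4, -1.2]
width: 0.504
gripper_force: 61.1
```

```bash
python3 plan.py 498.2,195.5,69.4,1.396
```

```text
t 83.0 pos [496.1 195.4 144.2] rpy [-3.141e+00  1.000e-03  1.396e+00] w 0.504 gf 61.1 ft [ 0.5  0.4 -1.2]
  call [ 0.004  0.014  0.498 -0.     0.001  0.   ] left 0
```

Request:
move_arm:
  increments: "0 0.01 0.08 0 0 0 -0.4; 0 0.01 0.2 0 0 0 -0.4; 0 0.01 0.32 0 0 0 -0.4; 0 0.01 0.42 0 0 0 -0.4; 0 0.01 0.47 0 0 0 -0.4; 0 0.01 0.49 0 0 0 -0.4; 0 0.01 0.5 0 0 0 -0.4; 0 0.01 0.5 0 0 0 -0.4"

```text
t: 84.0
position: [498.2, 195.5, 69.8]
ee_rot: [3.141, -0.0, 1.396]
ft_force: [0.0, 0.2, -1.5]
width: 0.505
gripper_force: 61.1
```

```bash
python3 plan.py 498.2,195.5,69.2,1.396
```

```text
t 84.0 pos [498.2 195.5  69.8] rpy [ 3.141 -0.     1.396] w 0.505 gf 61.1 ft [ 0.   0.2 -1.5]
  call [-0.     0.     0.004  0.002 -0.001 -0.   ] left 0
```

Now I'll release, rise and move well clear.

Request:
move_arm:
  increments: "0 0 0.003 0 0 0 -0.4; 0 0 0.006 0 0 0 -0.4; 0 0 0.006 0 0 0 -0.4; 0 0 0.006 0 0 0 0.1; 0 0 0.006 0 0 0 0.3; 0 0 0.006 0 0 0 0.7; 0 0 0.006 0 0 0 0.7; 0 0 -0.05 0 0 0 0.7"

```text
t: 85.0
position: [496.9, 195.1, 76.3]
ee_rot: [-3.14, 0.001, 1.396]
ft_force: [0.3, -0.5, 0.3]
width: 0.848
gripper_force: 0.0
```

Request:
move_arm:
  increments: "0 0 -0.1 0 0 0 0.7; 0 0 -0.25 0 0 0 0.7; 0 0 -0.4 0 0 0 0.7; -0.1 0 -0.55 0 0 0 0.7; -0.3 0 -0.7 0 0 0 0.7; -0.5 0 -0.8 0 0 0 0.7; -0.75 0 -0.85 0 0 0 0.7; -1 0 -0.85 0 0 0 0.7"

```text
t: 86.0
position: [472.5, 46.7, 206.7]
ee_rot: [3.137, -0.001, 1.396]
ft_force: [1.1, -0.7, 0.2]
width: 0.852
gripper_force: 0.0
```

Request:
move_arm:
  increments: "-0.12 0 0 0 0 0 0.7; -0.25 0 0 0 0 0 0.7; -0.4 0 0 0 0 0 0.7; -0.55 0 0 0 0 0 0.7; -0.7 0 0 0 0 0 0.7; -0.85 0 0 0 0 0 0.7; -1 0 0 0 0 0 0.7; -1 0 0 0 0 0 0.7"

```text
t: 87.0
position: [445.7, -101.2, 205.5]
ee_rot: [3.14, 0.0, 1.393]
ft_force: [1.7, -0.9, 0.1]
width: 0.85
gripper_force: 0.0
```

Request:
move_arm:
  increments: "-0.12 0 0 0 0 0 0.7; -0.25 0 0 0 0 0 0.7; -0.4 0 0 0 0 0 0.7; -0.55 0 0 0 0 0 0.7; -0.7 0 0 0 0 0 0.7; -0.85 0 0 0 0 0 0.7; -1 0 0 0 0 0 0.7; -1 0 0 0 0 0 0.7"

```text
t: 88.0
position: [419.8, -248.3, 205.0]
ee_rot: [3.14, 0.0, 1.394]
ft_force: [0.1, 0.2, -0.0]
width: 0.849
gripper_force: 0.0
```

```bash
python3 plan.py; python3 look.py cap_white cap_green cap_yellow valve_blue valve_black 2>/dev/null; python3 - <<'E'
from h import *
a,_,_=cloud("side");b,_,_=cloud("top")
cv2.imwrite("pics/v4.png",np.hstack([cv2.resize(a[170:395,180:360],(400,500)),cv2.resize(b[125:240,145:345],(400,230)) if 0 else cv2.copyMakeBorder(cv2.resize(b[125:240,145:345],(390,224)),0,276,0,0,0)]))
E
```

```text
t 88.0 pos [ 419.8 -248.3  205. ] rpy [3.14  0.    1.394] w 0.849 gf 0.0 ft [ 0.1  0.2 -0. ]
top cap_green 0.98 [153.8, 175.5, 184.4, 194.6] n 486 ztop 110.0 topmean [521.5 330.1 107.1] all rect (array([522.5, 332.2]), array([41.2, 42.7]), 45.0) toprect (array([522.5, 330.3]), array([37.2, 38.5]), 49.1)
top cap_yellow 0.58 [214.4, 186.6, 244.0, 210.1] n 457 ztop 110.3 topmean [498.2 191.6 107.2] all rect (array([500.8, 204.5]), array([67. , 51.1]), 65.0) toprect (array([499.1, 191.3]), array([41.1, 40.9]), 47.0)
top valve_blue 0.73 [361.3, 144.8, 459.5, 243.1] n 6898 ztop 7.0 topmean [ 525.6 -247.3    3.7] all rect (array([ 519.6, -256.2]), array([224.1, 225.9]), 79.3) toprect (array([ 519.6, -256.4]), array([218.1, 219.1]), 79.7)
top valve_blue 0.54 [307.4, 197.6, 329.9, 212.4] n 235 ztop 59.8 topmean [491.4 -22.   55. ] all rect (array([491.9, -23.3]), array([35.5, 48.8]), 14.0) toprect (array([491.2, -22.1]), array([26.5, 31.5]), 1.9)
top valve_black 0.51 [181.1, 157.3, 201.3, 169.2] n 282 ztop 61.0 topmean [581.9 294.   55.4] all rect (array([586.1, 292.9]), array([43.5, 38.8]), 
[... 436 characters left out ...]
toprect (array([519.9, 337. ]), array([41.2, 41.1]), 41.8)
side cap_yellow 0.65 [278.0, 252.6, 302.9, 301.5] n 1040 ztop 109.5 topmean [494.9 199.7 106.9] all rect (array([505.5, 177.1]), array([ 49.3, 155. ]), 17.7) toprect (array([496. , 197.1]), array([39.3, 40.2]), 15.4)
side valve_blue 0.59 [314.7, 192.1, 333.3, 219.6] n 411 ztop 59.4 topmean [487.6 -15.2  54.8] all rect (array([490.7, -16.2]), array([35.8, 43.4]), 2.6) toprect (array([487.8, -18.1]), array([28.9, 31.2]), 5.2)
side valve_black 0.61 [218.7, 303.0, 243.7, 340.2] n 612 ztop 60.0 topmean [579.  301.7  55.2] all rect (array([588.8, 289.2]), array([46.9, 74.4]), 32.8) toprect (array([580.2, 299.8]), array([32.4, 30.7]), 87.6)
```

View pics/v4.png

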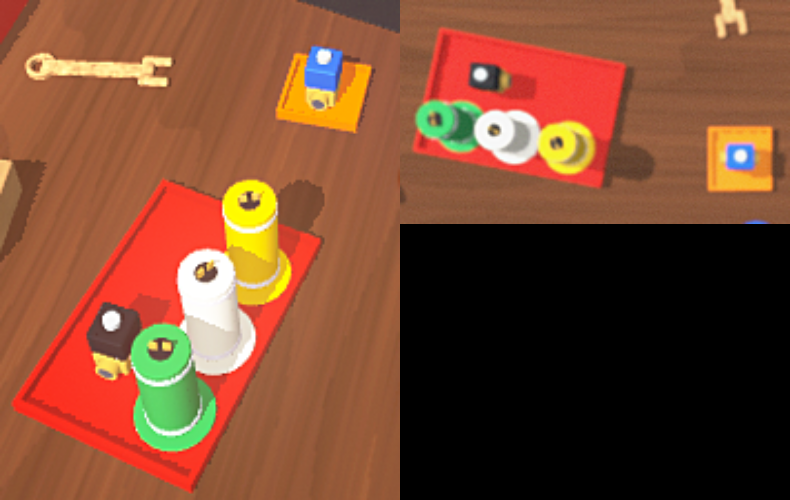

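The picture shows all three cans upright on their own pads, with cap and pad centres agreeing within about 4 mm. The blue valve is upright in the orange tray at crop (323,80), and the black one is unmoved at (112,340). I'm handing it in.

```bash
python3 -c "
from plant import arm
print(arm.close_job())"
```

```text
the job is handed in; nothing more can be done
None
```

The job is handed in at about 88 s of the 136 s limit: the caps were cleared to the mat, the blue valve stands upright in the orange tray, the caps are back upright on their own colour pads, and the black valve was not moved.

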